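# Load the dry-bath incubator and lock its sliding hatch with the quarter-turn T-key

### The arm

A 7-joint arm with a two-finger parallel gripper is mounted at the origin on the work surface. World frame = base frame: x ahead of the robot, y to its left, z up, the work surface at z = 0. Lengths are in m, angles in rad, forces in N, time in s.
With the tool pointing down it reaches from about 0.4 to 0.875 m from the base axis. Payload 6.5 kg.
Tool frame: the origin (TCP) lies on the centre line of the jaws, within the pads' length; the fingertips stand 19 mm ahead of it and the grasp point (between the pads) is the TCP; z points along the fingers, y is the direction in which the jaws open and shut (so a half turn about z gives the same grasp; the last joint's range is limited). The gripper opens to 85 mm and grips with 20 to 120 N. Pads are 22 mm wide; open, the fingers measure 114 mm over their backs; the gripper's body (76 mm by 85 mm) begins 54 mm behind the grasp point. The pads swing forward as they close: fully open they stand 13 mm farther back than shut.
Start: joints at [1.079, 0.536, -0.004, 1.538, 0.003, 1.067, -0.071], TCP at [0.268, -0.592, 0.216] pointing down, gripper open.
Joint ranges: [-2.7, 2.7], [-0.37, 2.16], [-1.27, 1.26], [0.24, 2.4], [-1.31, 4.45], [0.19, 1.91], [-2.76, 2.76]. Speed limits (rad/s): [2.39, 2.39, 3.14, 3.14, 3.14, 3.14, 3.14].

### API

Orientations are given as a unit quaternion [w, x, y, z].
In Python, from bench import arm gives the robot as it stands.
- The arm moves only by the tool drive_tool, never from a script. Its arguments are lists of equal length, an entry for each row: "dp": the shift along the tool's x, y, z in mm, a list of three; "rot": the turn, a rotation vector about the tool's x, y, z in rad, a list of three. A call has 1 to 12 rows; each row is the pose to reach, as a shift and turn from the pose commanded when the call began, along the tool's axes at that moment; what a row does not reach only later rows make up. A row lasts 1/10 s, in which the tool goes at most 50 mm and 8.59 degrees, less where a joint would pass 70% of its speed; a pose out of reach is approached as far as the arm can. A call with a gripper value outside its range is refused whole. "grip" is the finger opening in mm, from 0 to 85.4, set as the call begins (left out, the last holds). The fingers move at their own pace and stop on an object; "grip_force" is the grip in N (left out, the last holds). Time passes only in rows, so rows that repeat a pose let the fingers close. It gives the time, the measured TCP pose, the force and the opening at its end, in the units of the state.
- arm.read_state(): the state, without advancing time (a new reading comes with each control period).
- arm.camera(name): name is "scene" or "top" or "wrist"; returns the picture (420x560x3 uint8, red, green, blue); there is no depth.
- arm.camera_params(name): a dict with "fx", "fy", "cx", "cy" (pixels), "pose" (4x4, takes a point from camera to world coordinates). Camera axes: x right, y down, z forward; pixel columns grow to the right and rows downward; lengths in m; the calibration is good to about 2 mm. A picture is of the moment at which its call begins: read the wrist's pose just before it. camera_params takes no time and is no camera call; for the wrist camera it gives the pose at the moment of the call.
- arm.finish_job(): hands the job in, once; it reports no verdict.
Trained networks look in the newest picture that a camera, given by its name, has taken for a name from the list of things; names that differ only in an ending like _2 or _b are one class to them, and where a whole thing is asked for, a point or a joint stands for the part that bears it (a point fixed in the world has none). Each returns a list of dicts, best first, with "p" (0 to 1); they miss things now and then, are a little off and sometimes report something else, mostly with a low value. They report only what shows in the picture. A call takes as long as a camera call. They do not tell look-alikes from the thing itself.
- arm.look_for(query, camera): "xyz" ([x, y, z] in m, in world coordinates, good to about 4 mm: the middle of the surface that is visible of it).
- arm.pinpoint(query, camera): "xyz" ([x, y, z] in m, in world coordinates, good to about 4 mm: a listed point, or the origin of a listed thing).
The state is a dict: "clock": time; "joint_positions": joint angles; "joint_velocities": joint speeds; "tau": joint torques, N m; "position": TCP position; "orientation": TCP orientation; "force": force on the tool from outside, world axes, zero at the start; "torque": the same for the moment, N m; "finger_gap": opening from 0.0 (shut) to 1.0 (fully open).
Only numpy, scipy, OpenCV 4.12 (cv2) and the standard library are available. Lean on these libraries where they do the work, as an engineer would, in place of code of your own. Each camera call takes 0.05 s, during which the arm holds its last target.

### The job

Slide the incubator's hatch open as far as needed, stand the tube block upright on the floor of the chamber and slide the hatch fully shut over it. Then take the orange-handled T-key from its stand, pass its T-head down through the slot in the blue boss, give it a quarter turn either way until its cross-pin drops fully home into the pocket, and let go. Keep the tube block upright all the time and do not push the other things on the bench about.

Things in the scene. Friction and masses are not known exactly. Their poses are not given: they have to be found in the camera images.
- incubator: White bench incubator, fixed, 130 (x) x 280 (y) x 95 mm high; origin at the centre of its underside; yaw up to 0.45 rad. Its -y end is an open-topped chamber, inside 114 (x) x 105 (y) mm, rim at 95 mm; its +y part a closed deck (top at 95 mm), hollow below, its 6 mm plate having a slot 48 (x) x 18 mm below lock_seat.
- chamber_floor (a point): Centre of the chamber's floor, 10 mm above the bench; at y = -77.5 mm of the incubator. Axes as the incubator's.
- cover (a joint): How far the hatch is open, in m: 0 shut, 0.112 fully open (chamber free). The hatch is an aluminium plate 130 (x) x 185 (y) x 6 mm, top face 102 mm above the bench, that slides along the incubator's +y to open; about 3 N of friction, stays where it is left. Shut, it covers y = -140 to +45 mm of the incubator.
- cover_handle (a point): Centre of the hatch's black upright bar handle: 70 mm along the incubator's x, 14 mm wide along y, 38 mm tall (102 to 140 mm above the bench). It moves with the hatch.
- lock_seat (a point): Fixed on the lock's axis (incubator x = 0, y = 15 mm), at the height of the hatch's top face (102 mm). Axes as the incubator's. With the hatch shut, its slot and the deck's line up here, both 48 (along x) x 18 mm. The key's cross-pin first rests across the boss (key_pin 10 mm above this point); after a quarter turn it falls 10 mm into the pocket (key_pin level with this point).
- key_grip (a point): Centre of the T-key's orange grip bar: 70 mm along its x, 16 mm wide along y, 26 mm tall. Upright, z up its 10 mm stem; 98 mm tall in all, 150 g. Below this point: 38 to 48 mm down, a round cross-pin, 64 mm long, along y (across the grip); 75 to 85 mm down, the round-bar T-head, 10 mm thick, 36 mm long, along x (parallel to the grip).
- key_pin (a point): Underside of the key's cross-pin, on the key's axis, 48 mm below key_grip. Axes as key_grip's.
- key_head (a point): Centre of the key's T-head, on its axis, 80 mm below key_grip. Axes as key_grip's.
- key_stand: Grey key stand, fixed, 84 (x) x 56 (y) x 50 mm high, origin at the centre of its underside. At the start the key hangs upright in its slot (48 x 18 mm, along x), its cross-pin across the stand's top, its grip along the stand's x; lift it 45 mm straight up to clear.
- block_mid (a point): Centre of the aluminium tube block, half-way up (40 mm over its underside). Body 70 (x) x 54 (y) x 38 mm, with eight low coloured caps (to 43 mm); in its middle an upright fin to hold it by, 50 mm along x, 14 mm thick along y, 38 to 80 mm over the underside. 350 g. Fits the chamber either way round, under the shut hatch.
- tube_rack_mid (a point): Bystander: green tube rack 88 x 56 x 40 mm with white-capped tubes to 63 mm, its centre 20 mm up.
- bottle_a_mid (a point): Bystander: small clear bottle with a blue cap, 64 mm across, 125 mm tall; its centre half-way up.
- bottle_b_mid (a point): Bystander: larger clear bottle with a blue cap, 72 mm across, 150 mm tall; its centre half-way up.
- tip_box_a_mid (a point): Bystander: purple pipette-tip box 85 x 120 x 67 mm; its centre.
- tip_box_b_mid (a point): Bystander: a second such purple tip box; its centre.
- marker_mid (a point): Bystander: marker pen lying on the bench, 130 mm long, 18 mm thick; its centre.
- boss_top (a point): Centre of the top of the blue boss on the hatch, 112 mm above the bench; moves with the hatch, over lock_seat when shut. Boss 84 (x) x 50 (y) x 10 mm, with a pocket 72 (along x) x 18 mm and 10 mm deep; in the pocket's floor is the hatch's slot, 48 (along x) x 18 mm.
There are look-alikes about, which are no part of the job. Leave any pink look-alike of the part that bears key_grip alone.

How it is judged:
On the way, in this order (a step that is already met when the one before it is completed fails the run):
1. the tube block stands on the chamber floor, let go (z of block_mid in the frame of chamber_floor below 0.046 m and horizontal distance between block_mid and chamber_floor below 0.04 m and angle between block_mid's own z axis and vertical below 0.1 rad and contact force between block and the fingers below 0.05 N), for 0.2 s.
2. the hatch is fully shut (value of joint cover below 0.004 m), for 0.2 s.
3. the key's T-head has passed below the deck through the slot (z of key_head in the frame of lock_seat below -0.018 m and horizontal distance between key_head and lock_seat below 0.015 m), for 0.1 s.
At the end, for the whole second after the job is handed in: Block upright on the chamber floor (within 40 mm of its centre, 6 mm in height); hatch shut to 4 mm; key turned so its grip lies along the incubator's y within 0.2 rad, its pin home in the pocket (4 mm in height, 10 mm of the lock axis), upright within 0.15 rad, at rest (z of block_mid in the frame of chamber_floor below 0.046 m and horizontal distance between block_mid and chamber_floor below 0.04 m and angle between block_mid's own z axis and vertical below 0.1 rad and value of joint cover below 0.004 m and z of key_pin in the frame of lock_seat between -0.004 and 0.004 m and horizontal distance between key_pin and lock_seat below 0.01 m and angle between key_grip's own z axis and vertical below 0.15 rad and angle between the x axis of key_grip and the y axis of incubator, either way round below 0.2 rad and linear speed of key below 0.02 m/s); the robot touches nothing.
It fails at once if the tube block is tipped more than 0.5 rad (angle between block_mid's own z axis and vertical above 0.5 rad).
It fails at once if a bystander is pushed more than 30 mm (distance of any of tube_rack_mid, bottle_a_mid, bottle_b_mid, tip_box_a_mid, tip_box_b_mid, marker_mid from where it was at the start of the episode above 0.03 m).
It also fails if it takes over 72 s, if anything falls off the work surface, if the arm or the gripper's body presses on something with over 40 N, if the wrist force passes 120 N, or if a joint passes its speed limit or range.

## Working session

There is one attempt and no reset: what is moved stays moved. The work goes in short steps, Python scripts to look and compute and a tool call to move; the robot and the scene stay as the last step left them, time stands still between calls to the robot, and variables do not carry over. Pictures are saved under pics/ and viewed, and the job is handed in when it is done.

Besides the shell and the picture viewer there is one more tool, called after "Request:" in YAML: its name, and indented under it one key for each argument. drive_tool: Moves the arm, as the interface text tells. Its arguments: {"type":"object","properties":{"dp":{"type":"array"},"rot":{"type":"array"},"grip":{"type":"number"},"grip_force":{"type":"number"}},"required":["dp","rot"]}

```bash
ls; mkdir -p pics; python3 - <<'E'
from bench import arm
import cv2
s=arm.read_state();print(s)
for n in("scene","top","wrist"):
    im=arm.camera(n);cv2.imwrite(f"pics/{n}0.png",im[:,:,::-1])
    p=arm.camera_params(n);print(n,p)
E
```

```text
pics
{'clock': 0.0, 'joint_positions': array([ 1.07882834,  0.53715472, -0.00444704,  1.5388554 ,  0.00260448,
        1.06729605, -0.07120057]), 'joint_velocities': array([ 4.89172648e-04,  8.25998554e-04,  2.50075813e-05, -1.34099320e-03,
       -1.81238793e-04, -2.81538716e-04, -9.00623708e-04]), 'tau': array([ 8.98741348e-08, -5.83422017e+01,  1.04857117e+00, -2.59107757e+01,
        1.22852036e-02,  9.55202297e-03,  6.78563936e-06]), 'position': array([ 0.26818148, -0.59138608,  0.21502736]), 'orientation': array([-8.19131265e-04,  9.77416765e-01,  2.11319042e-01, -2.41079300e-04]), 'force': array([-0.51770449,  0.23563258,  0.10784983]), 'torque': array([ 0.00553402, -0.02231927,  0.04063324]), 'finger_gap': 0.9993185759090873}
scene {'fx': 400.81172374294175, 'fy': 400.81172374294175, 'cx': 274.0145006323407, 'cy': 210.8742850832851, 'pose': array([[-0.31039276,  0.79564782, -0.52019312,  1.08309569],
       [ 0.95046587,  0.26923193, -0.15533448,  0.14951308],
       [ 0.01646106, -0.54264051, -0.83980374,  0.8572253 ],
       [ 0.        ,  0.        ,  0.        ,  1.      
[... 218 characters left out ...]
60e-01, -8.84424382e-04, -8.14225201e-03,
         2.31052158e-02],
       [ 8.16937477e-03, -1.78465516e-01, -9.83912253e-01,
         1.17193223e+00],
       [ 0.00000000e+00,  0.00000000e+00,  0.00000000e+00,
         1.00000000e+00]])}
wrist {'fx': 346.13737839470673, 'fy': 346.13737839470673, 'cx': 287.26478748318976, 'cy': 207.20546586853808, 'pose': array([[ 4.13278717e-01, -8.77028672e-01, -2.44992675e-01,
         3.30834219e-01],
       [-9.10604427e-01, -3.98196677e-01, -1.10629944e-01,
        -5.63777325e-01],
       [-5.29636551e-04,  2.68812416e-01, -9.63192403e-01,
         3.73469231e-01],
       [ 0.00000000e+00,  0.00000000e+00,  0.00000000e+00,
         1.00000000e+00]])}
```

View pics/scene0.png

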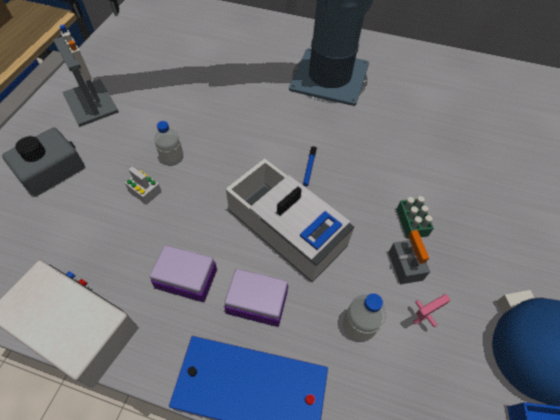

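View pics/top0.png

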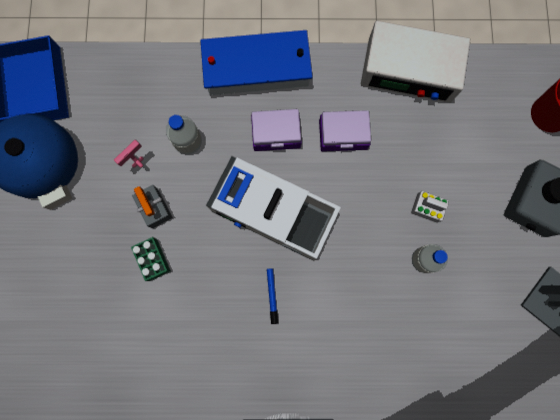

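```bash
python3 - <<'E'
from bench import arm
for q in ["incubator","cover_handle","boss_top","lock_seat","chamber_floor","key_grip","key_pin","key_stand","block_mid","tube_rack_mid","bottle_a_mid","tip_box_a_mid","marker_mid"]:
    for c in ("top","scene"):
        print(q,c,[(r['xyz'].round(4).tolist() if hasattr(r['xyz'],'round') else r['xyz'],round(r['p'],2)) for r in arm.pinpoint(q,c)][:4])
print(arm.read_state()['clock'])
E
```

```text
incubator top [([0.5923, 0.03, 0.0007], 0.71), ([0.6021, -0.3477, 0.0365], 0.63), ([0.555, -0.0324, 0.0112], 0.21)]
incubator scene [([0.5931, 0.0375, -0.0017], 0.75)]
cover_handle top [([0.5884, 0.0364, 0.1246], 0.77)]
cover_handle scene [([0.5952, 0.0392, 0.1206], 0.67)]
boss_top top [([0.6286, 0.1238, 0.1146], 0.84)]
boss_top scene [([0.6311, 0.1187, 0.1133], 0.65)]
lock_seat top [([0.6002, 0.0475, 0.1048], 0.97), ([0.7941, 0.0295, 0.0337], 0.57)]
lock_seat scene [([0.597, 0.0459, 0.1004], 0.63), ([0.6001, 0.3323, -0.0028], 0.16)]
chamber_floor top [([0.5556, -0.0326, 0.0128], 0.79), ([0.7763, 0.255, 0.0742], 0.62), ([0.4746, -0.334, 0.0622], 0.49)]
chamber_floor scene [([0.5555, -0.0384, 0.0115], 0.88), ([0.6315, 0.1213, 0.112], 0.36)]
key_grip top [([0.6014, 0.3284, 0.0989], 0.92), ([0.7205, 0.3791, 0.0853], 0.65), ([0.6014, 0.3287, -0.0064], 0.43)]
key_grip scene [([0.5986, 0.3334, 0.0957], 0.89), ([0.7199, 0.3729, 0.0851], 0.67)]
key_pin top [([0.603, 0.3282, 0.0517], 0.89), ([0.7156, 0.3794, 0.039], 0.89)]
key_pin scene [([0.5999, 0.3329, 0.0488], 0.67)]
key_stand top [([0.60
[... 244 characters left out ...]
[([0.6047, -0.344, 0.0453], 0.66)]
tube_rack_mid top [([0.4755, 0.3284, 0.022], 0.79), ([0.4745, -0.3317, 0.0617], 0.6)]
tube_rack_mid scene [([0.4729, 0.3286, 0.0245], 0.75), ([0.5949, 0.3287, -0.0012], 0.18), ([0.6016, 0.3274, 0.0175], 0.17)]
bottle_a_mid top [([0.4766, -0.331, 0.0631], 0.58), ([0.5964, -0.3447, 0.0427], 0.29)]
bottle_a_mid scene [([0.4743, -0.3311, 0.064], 0.74), ([0.6014, 0.3331, 0.0504], 0.23), ([0.7918, -0.141, 0.0335], 0.15)]
tip_box_a_mid top [([0.4729, 0.3287, 0.0199], 0.71), ([0.7948, 0.0288, 0.0337], 0.55)]
tip_box_a_mid scene [([0.7945, 0.0266, 0.0313], 0.62)]
marker_mid top [([0.3926, 0.0397, 0.0085], 0.84)]
marker_mid scene [([0.3908, 0.0379, 0.01], 0.77)]
1.45
```

The top view shows the incubator at about (275,207) with the hatch partly open. The key and stand are at (148,205), the block at (431,206) and the pink decoy at (130,155). Next I'll refine the poses with model overlays.

```bash
cat > h.py <<'E'
import numpy as np, cv2
from bench import arm
def proj(P,pr):
    T=np.linalg.inv(pr['pose']);q=T[:3,:3]@np.asarray(P,float).T+T[:3,3:4]
    return np.stack([pr['fx']*q[0]/q[2]+pr['cx'],pr['fy']*q[1]/q[2]+pr['cy']],1)
def W(o,yaw,L):
    L=np.atleast_2d(np.asarray(L,float));c,s=np.cos(yaw),np.sin(yaw)
    return np.stack([o[0]+c*L[:,0]-s*L[:,1],o[1]+s*L[:,0]+c*L[:,1],L[:,2]],1)
def rect(cx,cy,wx,wy,z): return [[cx-wx/2,cy-wy/2,z],[cx+wx/2,cy-wy/2,z],[cx+wx/2,cy+wy/2,z],[cx-wx/2,cy+wy/2,z]]
def overlay(im,pr,polys,roi,name,k):
    x0,y0,x1,y1=roi
    a=cv2.resize(im[y0:y1,x0:x1,::-1],None,fx=k,fy=k,interpolation=cv2.INTER_CUBIC).copy()
    for P,col in polys:
        p=proj(P,pr); p=((p-[x0,y0]+.5)*k*8).astype(np.int32)
        cv2.polylines(a,[p],True,col,1,cv2.LINE_AA,3)
    cv2.imwrite(name,a)
E
python3 - <<'E'
from h import *
o=(0.592,0.034);yaw=-0.443;d=0.081
for n,roi,k in(("top",(200,145,350,270),5),("scene",(215,150,365,285),5)):
    im=cv2.imread(f"pics/{n}0.png")[:,:,::-1];pr=arm.camera_params(n)
    G=(0,255,0);R=(0,0,255)
    ps=[(W(o,yaw,rect(0,0,.13,.28,.095)),G),(W(o,yaw,rect(0,-.0775,.114,.105,.095)),R),(W(o,yaw,rect(0,-.0475+d,.13,.185,.102)),(255,0,255)),(W(o,yaw,rect(0,.015+d,.084,.05,.112)),(0,255,255)),(W(o,yaw,rect(0,-.0775+d,.07,.014,.14)),(0,255,255))]
    overlay(im,pr,ps,roi,f"pics/ov_{n}.png",k)
pr=arm.camera_params("top");im=cv2.imread("pics/top0.png")[:,:,::-1]
overlay(im,pr,[(W((.60,-.347),-.1,rect(0,0,.07,.054,.038)),(0,0,255)),(W((.60,-.347),-.1,rect(0,0,.05,.014,.08)),(255,0,255))],(400,180,470,230),"pics/ov_b.png",10)
overlay(im,pr,[(W((.60,.331),1.1,rect(0,0,.084,.056,.05)),(0,0,255)),(W((.60,.331),1.1,rect(0,0,.07,.016,.111)),(255,0,255))],(110,170,190,240),"pics/ov_k.png",8)
E
```

```text
(no output)
```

View pics/ov_top.png

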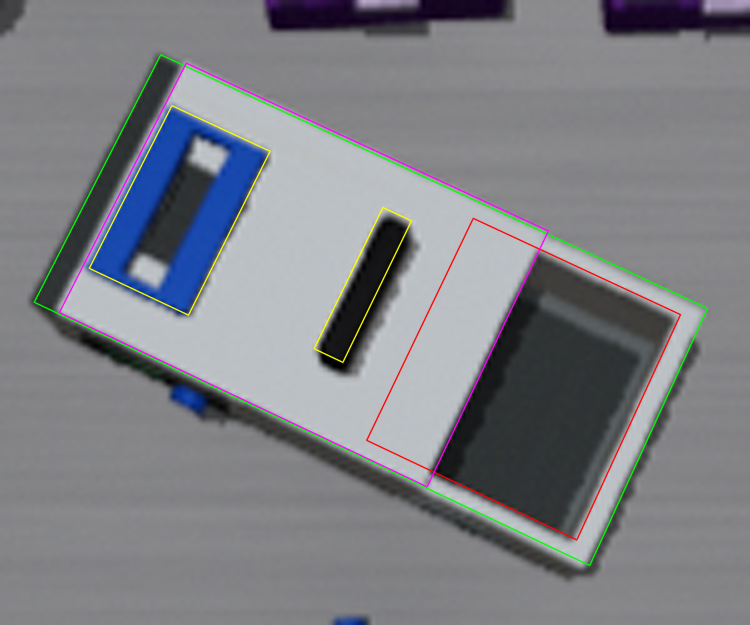

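View pics/ov_scene.png

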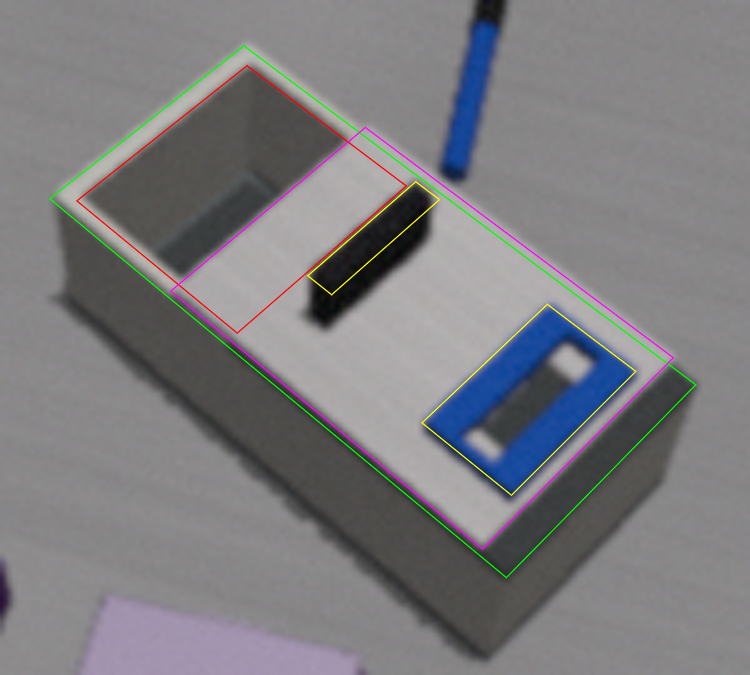

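View pics/ov_b.png

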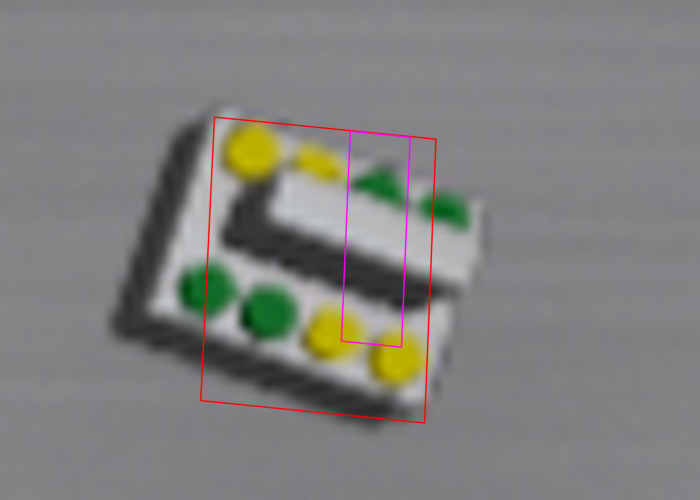

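View pics/ov_k.png

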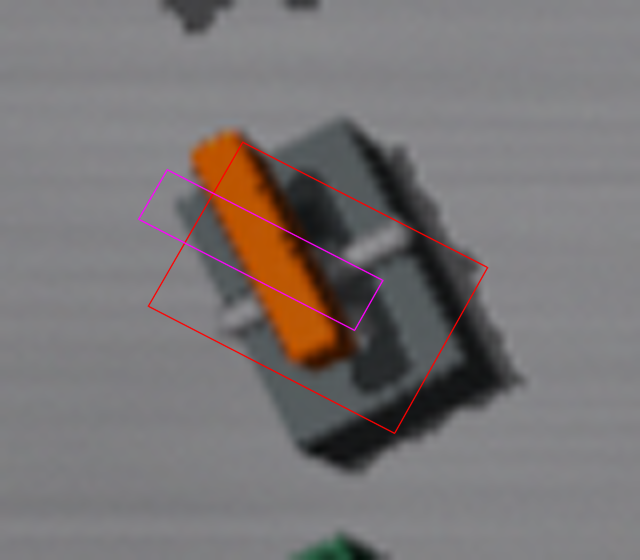

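```bash
python3 - <<'E'
from h import *
for n,rb,rk in(("top",(400,180,470,230),(110,170,190,240)),("scene",(110,150,180,215),(375,220,445,290))):
    pr=arm.camera_params(n);im=cv2.imread(f"pics/{n}0.png")[:,:,::-1]
    b=(.60,-.346);yb=1.23;k=(.60,.3305);yk=.49
    overlay(im,pr,[(W(b,yb,rect(0,0,.07,.054,.038)),(0,0,255)),(W(b,yb,rect(0,0,.05,.014,.08)),(255,0,255)),(W(b,yb,rect(0,0,.07,.054,.0)),(255,0,0))],rb,"pics/ovb_%s.png"%n,7)
    overlay(im,pr,[(W(k,yk,rect(0,0,.084,.056,.05)),(0,0,255)),(W(k,yk,rect(0,0,.07,.016,.111)),(255,0,255)),(W(k,yk,rect(0,0,.084,.056,0)),(255,0,0))],rk,"pics/ovk_%s.png"%n,7)
def rd(a):
    i=cv2.imread(a);return cv2.copyMakeBorder(i,0,500-i.shape[0],0,570-i.shape[1],0)
m=np.vstack([np.hstack([rd("pics/ovb_top.png"),rd("pics/ovb_scene.png")]),np.hstack([rd("pics/ovk_top.png"),rd("pics/ovk_scene.png")])])
cv2.imwrite("pics/m1.png",cv2.resize(m,(680,596)))
E
```

```text
(no output)
```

View pics/m1.png

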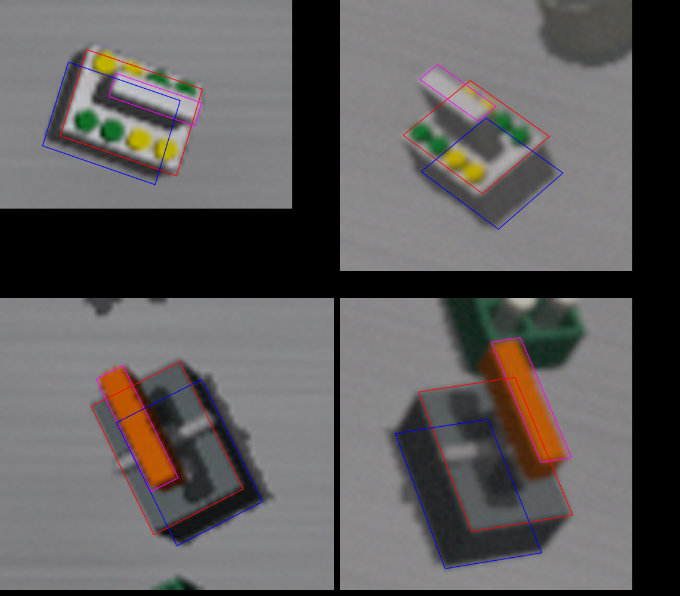

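```bash
python3 - <<'E'
from h import *
for n in("scene","top"):print(n,proj([[.268,-.592,.215],[.268,-.592,0]],arm.camera_params(n)).round(), proj([[0,0,0]],arm.camera_params(n)).round())
s=arm.read_state()
from scipy.spatial.transform import Rotation as R
def go(p,yaw):
    # target tool R: z down, tool x at yaw
    q=s['orientation'];R0=R.from_quat([q[1],q[2],q[3],q[0]])
    Rt=R.from_euler('z',yaw)*R.from_euler('x',np.pi)
    print((R0.inv().apply(np.array(p)-s['position'])*1000).round(1),(R0.inv()*Rt).as_rotvec().round(4))
print(R.from_quat(np.roll(s['orientation'],-1)).as_matrix().round(3))
h=W((.592,.034),-.443,[[0,-.0775+.081,.2]]);print(h)
E
```

```text
scene [[102.  25.]
 [126.  89.]] [[329.  77.]]
top [[596. 360.]
 [537. 347.]] [[288. 470.]]
[[ 0.911  0.413 -0.   ]
 [ 0.413 -0.911 -0.   ]
 [-0.     0.    -1.   ]]
[[0.59350028 0.03716214 0.2       ]]
```

View pics/wrist0.png

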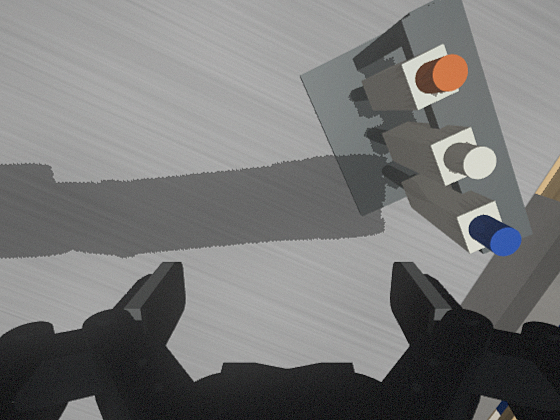

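```bash
python3 - <<'E'
from h import *
def ray(u,v,z,pr):
    d=pr['pose'][:3,:3]@np.array([(u-pr['cx'])/pr['fx'],(v-pr['cy'])/pr['fy'],1]);c=pr['pose'][:3,3]
    return c+d*(z-c[2])/d[2]
s=arm.camera_params("scene");t=arm.camera_params("top");w=arm.camera_params("wrist")
for z in(0,.1,.15,.2,.25,.3):print(z,'scene base/top',ray(90,103,z,s).round(3),ray(66,32,z,s).round(3),'top',ray(555,300,z,t).round(3),'wrist blue/or',ray(492,230,z,w).round(3),ray(440,75,z,w).round(3))
E
```

```text
0 scene base/top [ 0.36  -0.662  0.   ] [ 0.073 -0.938 -0.   ] top [ 0.377 -0.646  0.   ] wrist blue/or [ 0.308 -0.832  0.   ] [ 0.427 -0.691  0.   ]
0.1 scene base/top [ 0.444 -0.568  0.1  ] [ 0.191 -0.811  0.1  ] top [ 0.379 -0.589  0.1  ] wrist blue/or [ 0.314 -0.76   0.1  ] [ 0.401 -0.657  0.1  ]
0.15 scene base/top [ 0.486 -0.52   0.15 ] [ 0.25  -0.747  0.15 ] top [ 0.381 -0.561  0.15 ] wrist blue/or [ 0.317 -0.725  0.15 ] [ 0.388 -0.64   0.15 ]
0.2 scene base/top [ 0.528 -0.473  0.2  ] [ 0.309 -0.684  0.2  ] top [ 0.382 -0.532  0.2  ] wrist blue/or [ 0.32  -0.689  0.2  ] [ 0.376 -0.623  0.2  ]
0.25 scene base/top [ 0.571 -0.426  0.25 ] [ 0.368 -0.621  0.25 ] top [ 0.383 -0.504  0.25 ] wrist blue/or [ 0.323 -0.653  0.25 ] [ 0.363 -0.606  0.25 ]
0.3 scene base/top [ 0.613 -0.378  0.3  ] [ 0.427 -0.557  0.3  ] top [ 0.384 -0.475  0.3  ] wrist blue/or [ 0.326 -0.617  0.3  ] [ 0.35  -0.589  0.3  ]
```

```bash
python3 - <<'E'
import cv2
a=cv2.imread("pics/scene0.png")[0:140,0:200];b=cv2.imread("pics/top0.png")[230:370,440:560]
cv2.imwrite("pics/c1.png",cv2.hconcat([cv2.resize(a,(500,350)),cv2.resize(b,(300,350))]))
E
```

```text
(no output)
```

View pics/c1.png

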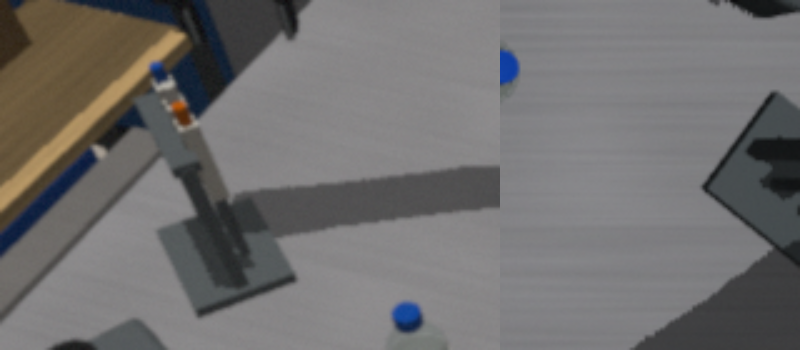

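```bash
cat >> h.py <<'E'
from scipy.spatial.transform import Rotation as R
import sys
def go(p,yaw,p0=None,yaw0=None):
    s=arm.read_state()
    if p0 is None:
        R0=R.from_quat(np.roll(s['orientation'],-1));p0=s['position']
    else: R0=R.from_euler('z',yaw0)*R.from_euler('x',np.pi)
    Rt=R.from_euler('z',yaw)*R.from_euler('x',np.pi)
    print((R0.inv().apply(np.array(p)-np.array(p0))*1000).round(1),(R0.inv()*Rt).as_rotvec().round(3))
def st():
    s=arm.read_state();M=R.from_quat(np.roll(s['orientation'],-1)).as_matrix()
    print(round(s['clock'],2),s['position'].round(4),'yaw',round(np.arctan2(M[1,0],M[0,0]),4),'tilt',M[:2,2].round(4),'F',s['force'].round(1),'gap',round(s['finger_gap']*85.4,1),'q',s['joint_positions'].round(2))
E
python3 - <<'E'
from h import *
st();go((.33,-.38,.28),1.0)
E
```

```text
1.45 [ 0.2685 -0.592   0.2159] yaw 0.4258 tilt [-0. -0.] F [0.2 0.4 0.3] gap 85.7 q [ 1.08  0.54 -0.    1.54  0.    1.07 -0.07]
[ 143.6 -167.6  -64.1] [ 0.     0.    -0.574]
```

Request:
drive_tool:
  dp:
    - [30, -50, -60]
    - [144, -168, -64]
    - [144, -168, -64]
    - [144, -168, -64]
    - [144, -168, -64]
    - [144, -168, -64]
    - [144, -168, -64]
  rot:
    - [0, 0, -0.1]
    - [0, 0, -0.574]
    - [0, 0, -0.574]
    - [0, 0, -0.574]
    - [0, 0, -0.574]
    - [0, 0, -0.574]
    - [0, 0, -0.574]

```text
clock: 2.15
position: [0.3305, -0.3793, 0.2804]
orientation: [0.001, 0.877, 0.48, -0.0]
force: [-1.0, -0.0, 0.2]
finger_gap: 0.999
```

```bash
python3 - <<'E'
from h import *
st();go((.594,.036,.23),2.6986)
E
```

```text
2.15 [ 0.3305 -0.3793  0.2804] yaw 1.0011 tilt [ 0.0004 -0.0011] F [-1.  -0.   0.2] gap 85.3 q [ 0.94  0.22 -0.2   1.84  0.05  1.08  0.15]
[491.8  -2.2  50. ] [ 0.000e+00  1.000e-03 -1.698e+00]
```

Request:
drive_tool:
  dp:
    - [492, -2, 50]
    - [492, -2, 50]
    - [492, -2, 50]
    - [492, -2, 50]
    - [492, -2, 50]
    - [492, -2, 50]
    - [492, -2, 50]
    - [492, -2, 50]
    - [492, -2, 50]
    - [492, -2, 50]
    - [492, -2, 50]
    - [492, -2, 50]
  rot:
    - [0, 0, -1.698]
    - [0, 0, -1.698]
    - [0, 0, -1.698]
    - [0, 0, -1.698]
    - [0, 0, -1.698]
    - [0, 0, -1.698]
    - [0, 0, -1.698]
    - [0, 0, -1.698]
    - [0, 0, -1.698]
    - [0, 0, -1.698]
    - [0, 0, -1.698]
    - [0, 0, -1.698]

```text
clock: 3.35
position: [0.5953, 0.0356, 0.2286]
orientation: [-0.001, 0.218, 0.976, 0.0]
force: [0.1, -1.2, -0.4]
finger_gap: 0.998
```

```bash
python3 - <<'E'
from h import *
st();pr=arm.camera_params("wrist");im=arm.camera("wrist")
o=(.592,.034);y=-.443;d=.081
overlay(im,pr,[(W(o,y,rect(0,-.0775+d,.07,.014,.14)),(0,255,255)),(W(o,y,rect(0,.015+d,.084,.05,.112)),(0,0,255)),(W(o,y,rect(0,-.0475+d,.13,.185,.102)),(255,0,255))],(0,0,560,420),"pics/w1.png",1)
go((.594,.036,.127),2.6986)
E
```

```text
3.35 [0.5953 0.0356 0.2286] yaw 2.7024 tilt [-0.0014  0.0008] F [ 0.1 -1.2 -0.4] gap 85.3 q [ 0.36  0.52 -0.69  1.64  0.36  1.11  0.71]
[  1.6   1.1 101.6] [-0.001 -0.001  0.002]
```

View pics/w1.png

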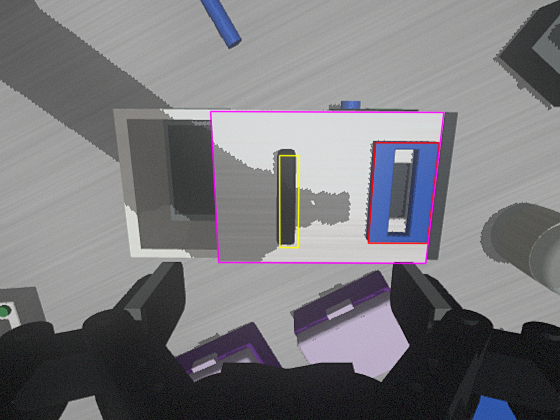

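Request:
drive_tool:
  dp:
    - [2, -2, 50]
    - [2, -2, 102]
    - [2, -2, 102]
    - [2, -2, 102]
  rot:
    - [0, 0, 0]
    - [0, 0, 0]
    - [0, 0, 0]
    - [0, 0, 0]

```text
clock: 3.8
position: [0.5918, 0.0336, 0.1277]
orientation: [-0.001, 0.221, 0.975, -0.0]
force: [0.1, -0.4, 0.3]
finger_gap: 1.002
```

Request:
drive_tool:
  dp:
    - [0, 0, 0]
    - [0, 0, 0]
    - [0, 0, 0]
    - [0, 0, 0]
    - [0, 0, 0]
    - [0, 0, 0]
  rot:
    - [0, 0, 0]
    - [0, 0, 0]
    - [0, 0, 0]
    - [0, 0, 0]
    - [0, 0, 0]
    - [0, 0, 0]
  grip: 5
  grip_force: 40

```text
clock: 4.4
position: [0.5919, 0.0346, 0.1281]
orientation: [0.0, 0.22, 0.975, 0.0]
force: [-0.1, -0.5, 0.1]
finger_gap: 0.06
```

```bash
python3 - <<'E'
from h import *
st()
for n in("wrist","scene"):
    im=arm.camera(n);cv2.imwrite(f"pics/{n}2.png",im[:,:,::-1])
E
```

```text
4.4 [0.5919 0.0346 0.1281] yaw 2.6979 tilt [ 0.0003 -0.0001] F [-0.1 -0.5  0.1] gap 5.1 q [ 0.32  0.63 -0.63  1.74  0.45  0.92  0.63]
```

View pics/wrist2.png

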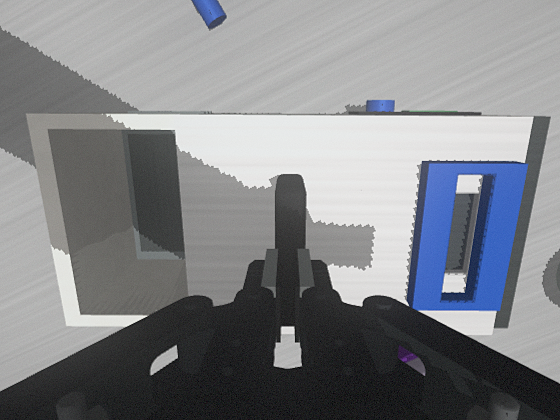

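View pics/scene2.png

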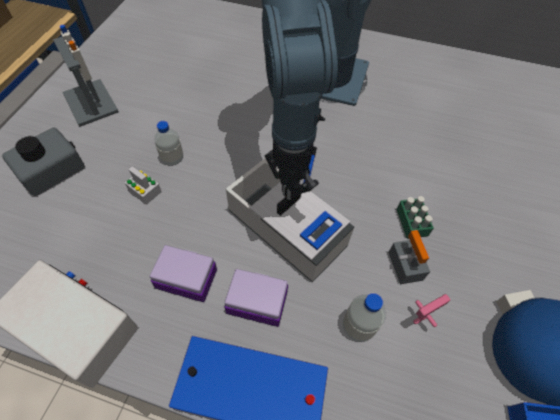

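The handle stands between the fingers at about (288,250), although the gap reads 5 mm. I'll try the slide.

Request:
drive_tool:
  dp:
    - [0, 8, 0]
    - [0, 17, 0]
    - [0, 26, 0]
    - [0, 33, 0]
    - [0, 33, 0]
    - [0, 33, 0]
  rot:
    - [0, 0, 0]
    - [0, 0, 0]
    - [0, 0, 0]
    - [0, 0, 0]
    - [0, 0, 0]
    - [0, 0, 0]
  grip: 5

```text
clock: 5.1
position: [0.6059, 0.0646, 0.1278]
orientation: [-0.0, 0.22, 0.976, -0.0]
force: [-0.6, -1.5, 0.3]
finger_gap: 0.058
```

```bash
python3 - <<'E'
from h import *
st()
im=arm.camera("wrist");cv2.imwrite(f"pics/w3.png",im[:,:,::-1])
E
```

```text
5.1 [0.6059 0.0646 0.1278] yaw 2.6983 tilt [-0.0003 -0.0002] F [-0.6 -1.5  0.3] gap 5.0 q [ 0.26  0.66 -0.63  1.69  0.46  0.94  0.59]
```

View pics/w3.png

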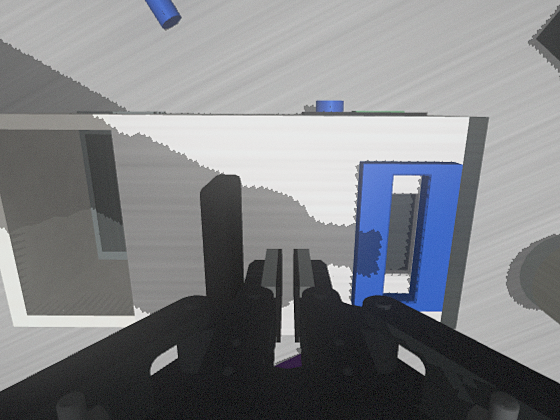

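```bash
python3 - <<'E'
from h import *
pr=arm.camera_params("wrist");s=arm.read_state()
Rm=R.from_quat(np.roll(s['orientation'],-1))
for off in([0,0,0],[0,0,.019],[0,0,-.02]):
    print(off,proj([s['position']+Rm.apply(off)],pr))
o=(.592,.034);y=-.443;d=.081
print(Rm.inv().apply(pr['pose'][:3,3]-s['position']), )
im=cv2.imread("pics/w3.png")[:,:,::-1]
overlay(im,pr,[(W(o,y,rect(0,-.0775+d,.07,.014,.14)),(0,255,255)),(W(o,y,rect(0,-.0775+d,.07,.014,.102)),(0,255,0)),(W(o,y,rect(0,.015+d,.084,.05,.112)),(0,0,255)),(W(o,y,rect(0,-.0475+d,.13,.185,.102)),(255,0,255))],(0,0,560,420),"pics/w3o.png",1)
E
```

```text
[0, 0, 0] [[287.32495918 252.73351641]]
[0, 0, 0.019] [[287.32985674 238.93575884]]
[0, 0, -0.02] [[287.31852497 270.86042636]]
[ 6.76433871e-02  2.87816786e-06 -1.58265161e-01]
```

View pics/w3o.png

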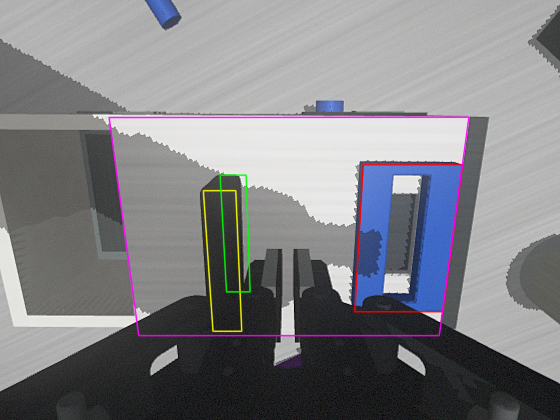

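```bash
python3 - <<'E'
from h import *
s=arm.read_state();Rm=R.from_quat(np.roll(s['orientation'],-1));tip=s['position']+Rm.apply([0,0,.019])
o=(.592,.034);y=-.443;d=.081
print(arm.camera_params("scene")['pose'][:3,3])
ims=[]
for n,roi in(("scene",(220,140,350,270)),("top",(210,150,340,280))):
    pr=arm.camera_params(n);im=arm.camera(n)
    overlay(im,pr,[(W(o,y,rect(0,-.0775+d,.07,.014,.14)),(0,255,255)),(W(o,y,rect(0,-.0775+d,.07,.014,.102)),(0,255,0)),(np.array([s['position'],tip]),(255,0,255))],roi,"pics/t.png",3)
    ims.append(cv2.imread("pics/t.png"))
cv2.imwrite("pics/c3.png",np.hstack(ims))
E
```

```text
[1.08309569 0.14951308 0.8572253 ]
```

View pics/c3.png

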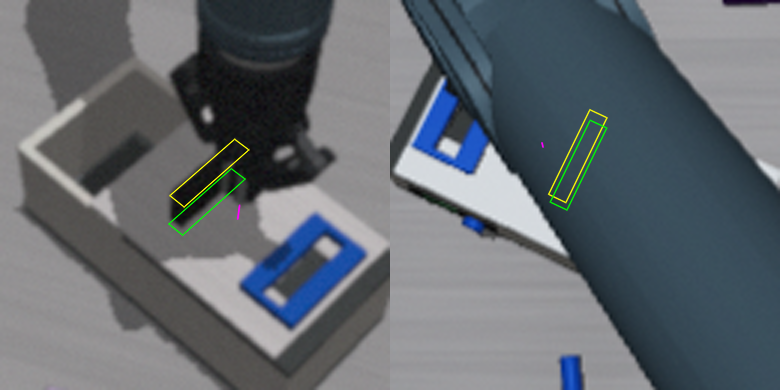

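```bash
python3 - <<'E'
from h import *
a=cv2.imread("pics/w3.png")[160:420,130:450]
b=cv2.imread("pics/w1.png")[230:420,60:520]
g=lambda i:np.clip((i/255.)**.5*255,0,255).astype(np.uint8)
cv2.imwrite("pics/c4.png",g(cv2.resize(a,None,fx=2.3,fy=2.3,interpolation=3)))
cv2.imwrite("pics/c5.png",g(cv2.resize(cv2.imread("pics/t.png"),None,fx=1,fy=1)))
im=arm.camera("scene");cv2.imwrite("pics/c6.png",g(cv2.resize(im[130:230,250:350,::-1],None,fx=6,fy=6,interpolation=3)))
E
```

```text
(no output)
```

View pics/c4.png

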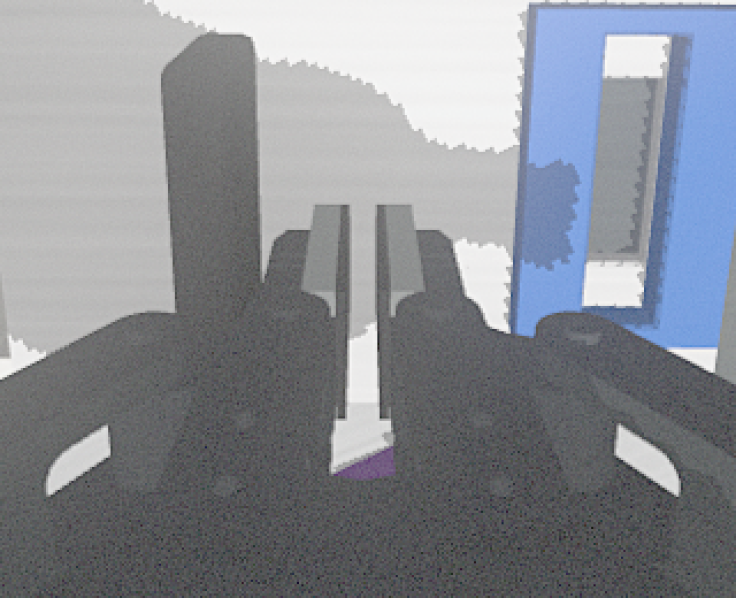

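View pics/c6.png

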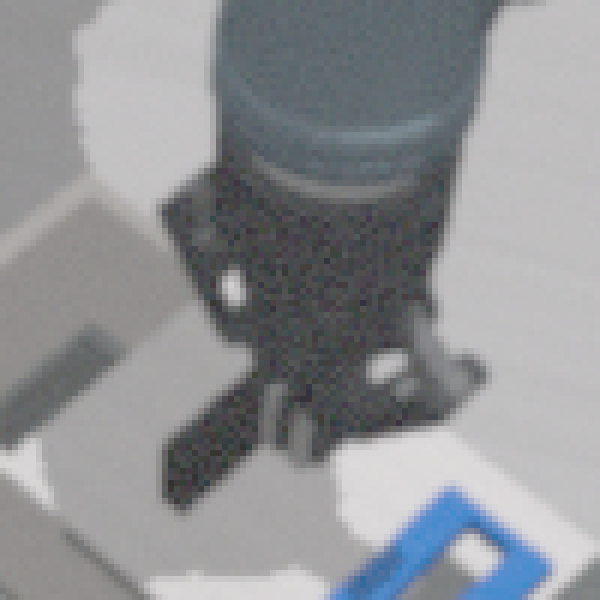

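The fingers passed over the handle. Both pictures put the fingertips about 35 mm farther back along the tool axis than the stated TCP. I'll go back, descend 30 mm lower and check again.

Request:
drive_tool:
  dp:
    - [0, 0, -15]
    - [0, -20, -15]
    - [0, -34, -15]
    - [0, -34, -15]
    - [0, -34, 10]
    - [0, -34, 30]
    - [0, -34, 30]
  rot:
    - [0, 0, 0]
    - [0, 0, 0]
    - [0, 0, 0]
    - [0, 0, 0]
    - [0, 0, 0]
    - [0, 0, 0]
    - [0, 0, 0]
  grip: 60

```text
clock: 6.0
position: [0.5894, 0.0337, 0.0956]
orientation: [-0.002, 0.22, 0.976, -0.001]
force: [-0.2, 0.7, 0.7]
finger_gap: 0.702
```

Request:
drive_tool:
  dp:
    - [0, 0, 0]
    - [0, 0, 0]
    - [0, 0, 0]
    - [0, 0, 0]
    - [0, 0, 0]
    - [0, 0, 0]
  rot:
    - [0, 0, 0]
    - [0, 0, 0]
    - [0, 0, 0]
    - [0, 0, 0]
    - [0, 0, 0]
    - [0, 0, 0]
  grip: 5

```text
clock: 6.6
position: [0.5923, 0.0343, 0.0992]
orientation: [0.001, 0.22, 0.975, 0.001]
force: [-0.5, 0.9, 6.9]
finger_gap: 0.157
```

```bash
python3 - <<'E'
from h import *
st()
im=arm.camera("wrist");im2=arm.camera("scene")
cv2.imwrite(f"pics/w4.png",np.hstack([im[:,60:500,::-1],cv2.resize(im2[110:250,220:340,::-1],(360,420))]))
E
```

```text
6.6 [0.5923 0.0343 0.0992] yaw 2.6976 tilt [0.0021 0.0006] F [-0.5  0.9  6.9] gap 13.4 q [ 0.3   0.67 -0.61  1.75  0.48  0.87  0.61]
```

View pics/w4.png

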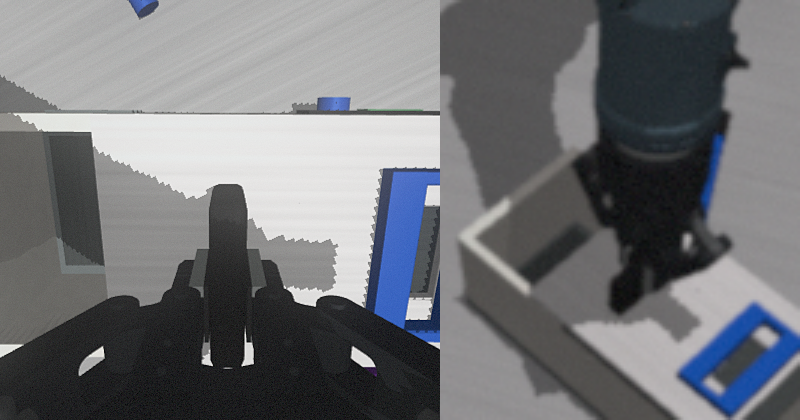

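Request:
drive_tool:
  dp:
    - [0, 8, 0]
    - [0, 17, 0]
    - [0, 26, 0]
    - [0, 32, 0]
    - [0, 33, 0]
    - [0, 33, 0]
  rot:
    - [0, 0, 0]
    - [0, 0, 0]
    - [0, 0, 0]
    - [0, 0, 0]
    - [0, 0, 0]
    - [0, 0, 0]

```text
clock: 7.3
position: [0.6063, 0.0633, 0.0992]
orientation: [0.001, 0.22, 0.975, -0.0]
force: [-1.4, -1.4, 6.7]
finger_gap: 0.157
```

```bash
python3 - <<'E'
from h import *
st()
im=arm.camera("wrist");im2=arm.camera("scene")
cv2.imwrite(f"pics/w5.png",np.hstack([im[:,60:500,::-1],cv2.resize(im2[130:270,220:340,::-1],(360,420))]))
E
```

```text
7.3 [0.6063 0.0633 0.0992] yaw 2.6972 tilt [ 0.0016 -0.0006] F [-1.4 -1.4  6.7] gap 13.4 q [ 0.25  0.69 -0.6   1.71  0.49  0.89  0.57]
```

View pics/w5.png

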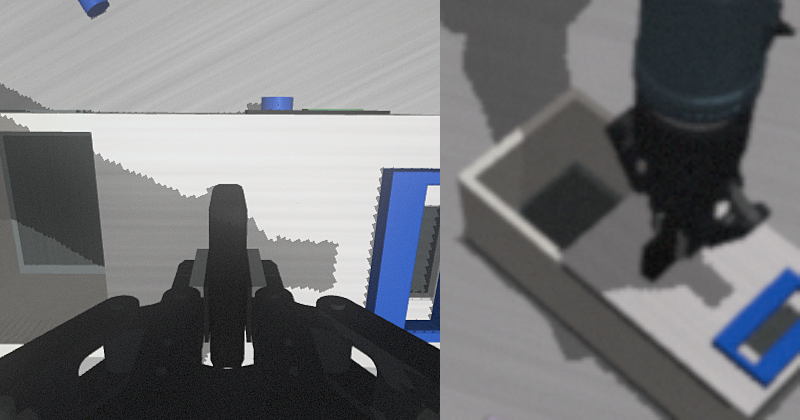

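Request:
drive_tool:
  dp:
    - [0, 0, 0]
    - [0, 0, 0]
    - [0, 0, 0]
    - [0, 0, -40]
    - [0, 0, -80]
    - [0, 0, -90]
  rot:
    - [0, 0, 0]
    - [0, 0, 0]
    - [0, 0, 0]
    - [0, 0, 0]
    - [0, 0, 0]
    - [0, 0, 0]
  grip: 60

```text
clock: 8.0
position: [0.6079, 0.0645, 0.1922]
orientation: [0.003, 0.22, 0.975, 0.001]
force: [0.3, 0.4, 0.4]
finger_gap: 0.699
```

```bash
python3 - <<'E'
from h import *
st();go((.60,-.346,.17),1.23)
E
```

```text
8.0 [0.6079 0.0645 0.1922] yaw 2.698 tilt [0.0064 0.0012] F [0.3 0.4 0.4] gap 59.7 q [ 0.29  0.58 -0.66  1.64  0.4   1.05  0.63]
[-169.  -374.2   21.6] [7.000e-03 1.000e-03 1.468e+00]
```

Request:
drive_tool:
  dp:
    - [-169, -374, 20]
    - [-169, -374, 20]
    - [-169, -374, 20]
    - [-169, -374, 20]
    - [-169, -374, 20]
    - [-169, -374, 20]
    - [-169, -374, 20]
    - [-169, -374, 20]
    - [-169, -374, 20]
    - [-169, -374, 20]
    - [-169, -374, 20]
  rot:
    - [0, 0, 1.468]
    - [0, 0, 1.468]
    - [0, 0, 1.468]
    - [0, 0, 1.468]
    - [0, 0, 1.468]
    - [0, 0, 1.468]
    - [0, 0, 1.468]
    - [0, 0, 1.468]
    - [0, 0, 1.468]
    - [0, 0, 1.468]
    - [0, 0, 1.468]

```text
clock: 9.1
position: [0.5971, -0.347, 0.167]
orientation: [-0.0, 0.817, 0.576, -0.0]
force: [-0.8, -0.1, 0.1]
finger_gap: 0.701
```

```bash
python3 - <<'E'
from h import *
st();go((.60,-.346,.045),1.23)
pr=arm.camera_params("wrist");im=arm.camera("wrist");b=(.60,-.346);yb=1.23
s=arm.read_state();Rm=R.from_quat(np.roll(s['orientation'],-1))
overlay(im,pr,[(W(b,yb,rect(0,0,.07,.054,.038)),(0,0,255)),(W(b,yb,rect(0,0,.05,.014,.08)),(255,0,255))],(0,0,560,420),"pics/w6.png",1)
st()
E
```

```text
9.1 [ 0.5971 -0.347   0.167 ] yaw 1.2282 tilt [-0.0012  0.0003] F [-0.8 -0.1  0.1] gap 59.9 q [ 0.62  0.67 -0.25  1.45  0.18  1.05 -0.01]
[  2.    2.6 122. ] [-0.001  0.    -0.002]
9.15 [ 0.5974 -0.3463  0.1672] yaw 1.2328 tilt [-0.001   0.0005] F [-0.1  0.5 -0.4] gap 59.9 q [ 0.62  0.67 -0.25  1.45  0.18  1.05 -0.01]
```

View pics/w6.png

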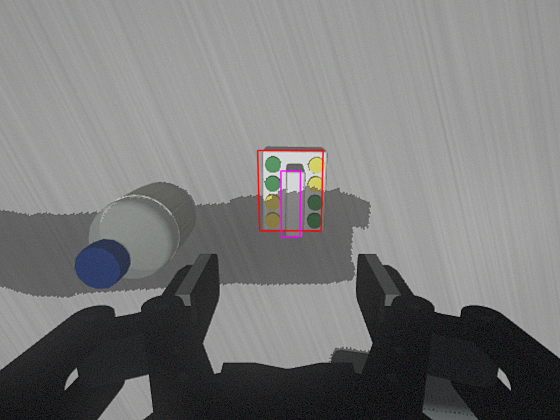

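Request:
drive_tool:
  dp:
    - [2, 5, 45]
    - [2, 5, 90]
    - [2, 5, 120]
    - [2, 5, 120]
    - [2, 5, 120]
  rot:
    - [0, 0, 0]
    - [0, 0, 0]
    - [0, 0, 0]
    - [0, 0, 0]
    - [0, 0, 0]

```text
clock: 9.65
position: [0.6034, -0.346, 0.0484]
orientation: [-0.0, 0.816, 0.578, 0.0]
force: [0.9, -0.3, 0.5]
finger_gap: 0.701
```

Request:
drive_tool:
  dp:
    - [0, 0, 0]
    - [0, 0, 0]
    - [0, 0, 0]
    - [0, 0, 0]
    - [0, 0, 0]
    - [0, 0, 0]
  rot:
    - [0, 0, 0]
    - [0, 0, 0]
    - [0, 0, 0]
    - [0, 0, 0]
    - [0, 0, 0]
    - [0, 0, 0]
  grip: 5
  grip_force: 50

```text
clock: 10.25
position: [0.6035, -0.347, 0.0495]
orientation: [0.001, 0.817, 0.577, 0.0]
force: [-3.0, 1.4, 6.5]
finger_gap: 0.151
```

```bash
python3 - <<'E'
from h import *
st()
im=arm.camera("wrist");im2=arm.camera("scene")
cv2.imwrite(f"pics/w7.png",np.hstack([im[:,60:500,::-1],cv2.resize(im2[100:240,80:200,::-1],(360,420))]))
E
```

```text
10.25 [ 0.6035 -0.347   0.0495] yaw 1.2299 tilt [ 0.0012 -0.0009] F [-3.   1.4  6.5] gap 12.9 q [ 0.6   0.81 -0.23  1.49  0.22  0.86 -0.04]
```

View pics/w7.png

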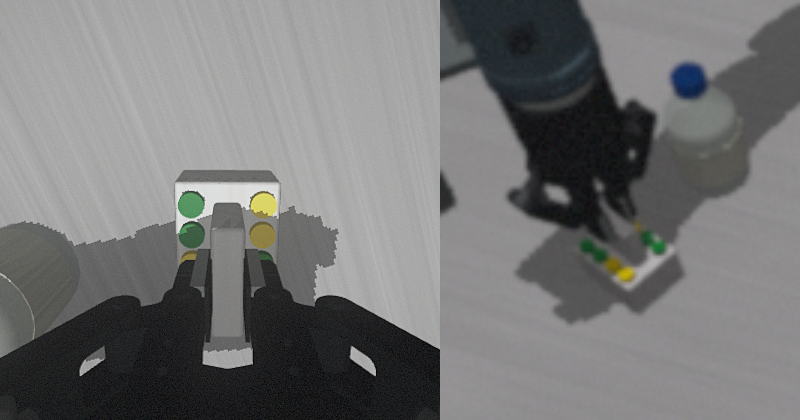

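Request:
drive_tool:
  dp:
    - [0, 0, -30]
    - [0, 0, -70]
    - [0, 0, -110]
    - [0, 0, -150]
    - [0, 0, -150]
  rot:
    - [0, 0, 0]
    - [0, 0, 0]
    - [0, 0, 0]
    - [0, 0, 0]
    - [0, 0, 0]

```text
clock: 10.85
position: [0.6064, -0.3481, 0.2046]
orientation: [0.005, 0.817, 0.577, 0.003]
force: [1.5, -1.3, -2.6]
finger_gap: 0.148
```

```bash
python3 - <<'E'
from h import *
st();t=W((.592,.034),-.443,[[0,-.0775,.2]])[0];print(t);go(t,2.6986)
im2=arm.camera("scene")
cv2.imwrite(f"pics/s8.png",im2[:,:,::-1])
E
```

```text
10.85 [ 0.6064 -0.3481  0.2046] yaw 1.2297 tilt [ 0.0097 -0.0049] F [ 1.5 -1.3 -2.6] gap 12.7 q [ 0.62  0.64 -0.26  1.4   0.17  1.11 -0.  ]
[ 0.55877949 -0.03601891  0.2       ]
[ 278.2 -149.3    2.7] [ 0.008  0.009 -1.469]
```

View pics/s8.png

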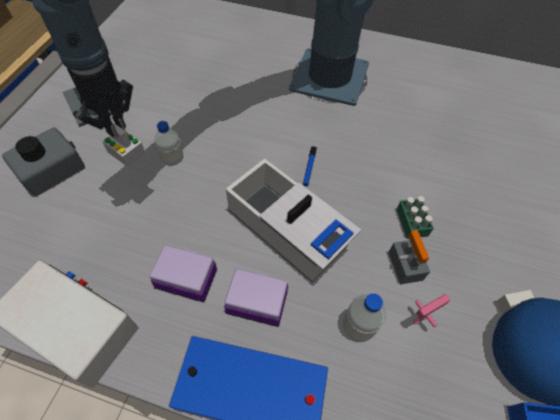

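The block is held upright at (122,145) and the hatch is fully open. I'll carry the block over the chamber.

Request:
drive_tool:
  dp:
    - [24, -13, 0]
    - [60, -32, 0]
    - [100, -54, 0]
    - [140, -75, 0]
    - [180, -97, 0]
    - [215, -116, 0]
    - [245, -132, 0]
    - [265, -143, 0]
    - [278, -149, 0]
    - [278, -149, 0]
    - [278, -149, 0]
    - [278, -149, 0]
  rot:
    - [0, 0, -0.11]
    - [0, 0, -0.25]
    - [0, 0, -0.39]
    - [0, 0, -0.53]
    - [0, 0, -0.67]
    - [0, 0, -0.81]
    - [0, 0, -0.95]
    - [0, 0, -1.09]
    - [0, 0, -1.23]
    - [0, 0, -1.37]
    - [0, 0, -1.468]
    - [0, 0, -1.468]

```text
clock: 12.1
position: [0.5538, -0.0349, 0.1959]
orientation: [-0.002, 0.22, 0.976, -0.0]
force: [-0.0, -0.8, -4.6]
finger_gap: 0.149
```

```bash
python3 - <<'E'
from h import *
st();
o=(.592,.034);y=-.443
t=W(o,y,[[0,-.0775,.2]])[0];go((t[0],t[1],.061),2.6986)
im2=arm.camera("scene");pr=arm.camera_params("wrist");im=arm.camera("wrist")
overlay(im,pr,[(W(o,y,rect(0,-.0775,.114,.105,.095)),(0,0,255))],(0,0,560,420),"pics/t.png",1)
cv2.imwrite(f"pics/w9.png",np.hstack([cv2.imread("pics/t.png")[:,60:500],cv2.resize(im2[110:250,200:320,::-1],(360,420))]))
E
```

```text
12.1 [ 0.5538 -0.0349  0.1959] yaw 2.6989 tilt [-0.0038  0.0006] F [-0.  -0.8 -4.6] gap 12.7 q [ 0.49  0.49 -0.67  1.78  0.35  1.    0.81]
[ -5.5   1.2 134.8] [-0.001 -0.004  0.   ]
```

View pics/w9.png

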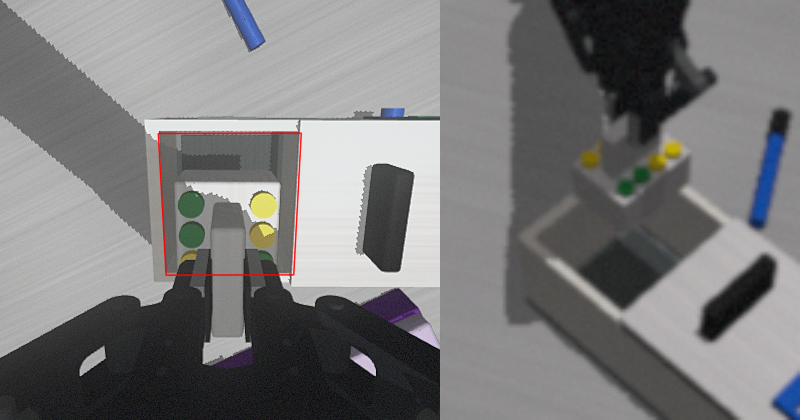

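Request:
drive_tool:
  dp:
    - [-5, 1, 20]
    - [-5, 1, 50]
    - [-5, 1, 80]
    - [-5, 1, 105]
    - [-5, 1, 122]
    - [-5, 1, 128]
    - [-5, 1, 128]
  rot:
    - [0, 0, 0]
    - [0, 0, 0]
    - [0, 0, 0]
    - [0, 0, 0]
    - [0, 0, 0]
    - [0, 0, 0]
    - [0, 0, 0]

```text
clock: 12.9
position: [0.5601, -0.036, 0.0694]
orientation: [-0.001, 0.22, 0.975, -0.0]
force: [0.0, 0.3, -4.0]
finger_gap: 0.146
```

```bash
python3 - <<'E'
from h import *
st();
E
```

```text
12.9 [ 0.5601 -0.036   0.0694] yaw 2.6972 tilt [-0.001   0.0001] F [ 0.   0.3 -4. ] gap 12.5 q [ 0.41  0.66 -0.57  1.85  0.5   0.78  0.7 ]
```

Request:
drive_tool:
  dp:
    - [0, 0, 4]
    - [0, 0, 7]
    - [0, 0, 9]
    - [0, 0, 9]
  rot:
    - [0, 0, 0]
    - [0, 0, 0]
    - [0, 0, 0]
    - [0, 0, 0]

```text
clock: 13.3
position: [0.5605, -0.0361, 0.061]
orientation: [0.0, 0.22, 0.975, -0.0]
force: [0.3, 0.5, -4.3]
finger_gap: 0.149
```

Request:
drive_tool:
  dp:
    - [0, 0, 2]
    - [0, 0, 3]
    - [0, 0, 3]
  rot:
    - [0, 0, 0]
    - [0, 0, 0]
    - [0, 0, 0]

```text
clock: 13.6
position: [0.5608, -0.0363, 0.0594]
orientation: [0.0, 0.22, 0.975, -0.001]
force: [-5.5, -1.0, 11.4]
finger_gap: 0.15
```

Request:
drive_tool:
  dp:
    - [0, 0, 0]
    - [0, 0, 0]
    - [0, 0, 0]
    - [0, 0, -20]
    - [0, 0, -60]
    - [0, 0, -100]
    - [0, 0, -120]
    - [0, 0, -120]
  rot:
    - [0, 0, 0]
    - [0, 0, 0]
    - [0, 0, 0]
    - [0, 0, 0]
    - [0, 0, 0]
    - [0, 0, 0]
    - [0, 0, 0]
    - [0, 0, 0]
  grip: 40

```text
clock: 14.4
position: [0.5628, -0.0358, 0.1811]
orientation: [0.003, 0.22, 0.975, 0.0]
force: [0.1, 0.1, -0.5]
finger_gap: 0.466
```

```bash
python3 - <<'E'
from h import *
st();
o=(.592,.034);y=-.443
t=W(o,y,[[0,-.0775,.2]])[0];go((.6063,.0633,.175),2.6986)
im2=arm.camera("scene");pr=arm.camera_params("wrist");im=arm.camera("wrist")
overlay(im,pr,[(W(o,y,rect(0,-.0775,.114,.105,.095)),(0,0,255)),(W(o,y,rect(0,-.0775,.05,.014,.09)),(0,0,255))],(0,0,560,420),"pics/t.png",1)
cv2.imwrite(f"pics/w10.png",np.hstack([cv2.imread("pics/t.png")[:,60:500],cv2.resize(im2[110:250,200:320,::-1],(360,420))]))
print(arm.pinpoint("block_mid","wrist")[:1],arm.pinpoint("block_mid","scene")[:1],t)
E
```

```text
14.4 [ 0.5628 -0.0358  0.1811] yaw 2.6977 tilt [ 0.0061 -0.0004] F [ 0.1  0.1 -0.5] gap 39.8 q [ 0.48  0.51 -0.66  1.78  0.38  0.97  0.79]
[  3.3 108.2   6.3] [ 0.002  0.006 -0.001]
[{'xyz': [0.5618, -0.0378, 0.0492], 'p': 0.63}] [{'xyz': [0.566, -0.0369, 0.0565], 'p': 0.84}] [ 0.55877949 -0.03601891  0.2       ]
```

View pics/w10.png

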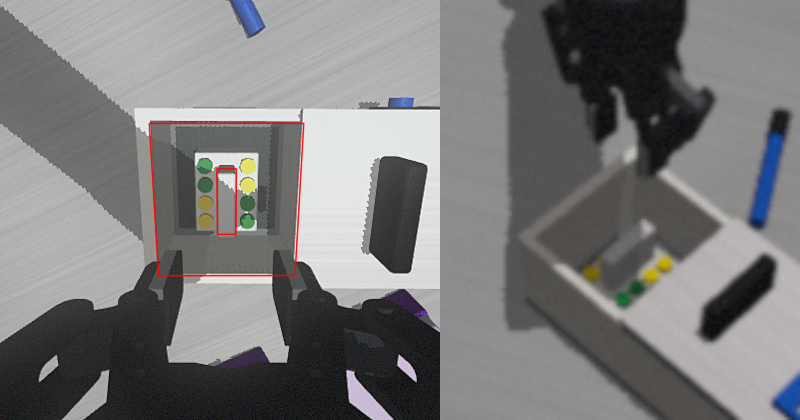

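Request:
drive_tool:
  dp:
    - [1, 40, 0]
    - [2, 85, 0]
    - [3, 108, 5]
    - [3, 108, 5]
    - [3, 108, 30]
    - [3, 108, 60]
    - [3, 108, 80]
    - [3, 108, 80]
  rot:
    - [0, 0, 0]
    - [0, 0, 0]
    - [0, 0, 0]
    - [0, 0, 0]
    - [0, 0, 0]
    - [0, 0, 0]
    - [0, 0, 0]
    - [0, 0, 0]
  grip: 60

```text
clock: 15.4
position: [0.6009, 0.0609, 0.0939]
orientation: [-0.003, 0.22, 0.975, -0.002]
force: [-1.1, 0.5, -0.6]
finger_gap: 0.699
```

Request:
drive_tool:
  dp:
    - [0, 0, 0]
    - [0, 0, 0]
    - [0, 0, 0]
    - [0, 0, 0]
    - [0, 0, 0]
  rot:
    - [0, 0, 0]
    - [0, 0, 0]
    - [0, 0, 0]
    - [0, 0, 0]
    - [0, 0, 0]
  grip: 5

```text
clock: 15.9
position: [0.605, 0.063, 0.0993]
orientation: [0.001, 0.22, 0.975, 0.0]
force: [-1.0, -0.3, 7.9]
finger_gap: 0.152
```

```bash
python3 - <<'E'
from h import *
st();
o=(.592,.034);y=-.443
s=arm.read_state();c,sn=np.cos(y),np.sin(y);d=s['position'][:2]-np.array(o);print('inc xy',d[0]*c+d[1]*sn,-d[0]*sn+d[1]*c)
E
```

```text
15.9 [0.605  0.063  0.0993] yaw 2.6974 tilt [0.0021 0.0002] F [-1.  -0.3  7.9] gap 12.9 q [ 0.25  0.69 -0.6   1.71  0.48  0.89  0.57]
inc xy -0.0006795564663006001 0.031789644965473964
```

Request:
drive_tool:
  dp:
    - [0, -8, 0]
    - [0, -20, 0]
    - [0, -32, 0]
    - [0, -44, 0]
    - [0, -56, 0]
    - [0, -68, 0]
    - [0, -80, 0]
    - [0, -92, 0]
    - [0, -102, 0]
    - [0, -109, 0]
    - [0, -113, 0]
    - [0, -113, 0]
  rot:
    - [0, 0, 0]
    - [0, 0, 0]
    - [0, 0, 0]
    - [0, 0, 0]
    - [0, 0, 0]
    - [0, 0, 0]
    - [0, 0, 0]
    - [0, 0, 0]
    - [0, 0, 0]
    - [0, 0, 0]
    - [0, 0, 0]
    - [0, 0, 0]

```text
clock: 17.1
position: [0.5568, -0.0371, 0.0992]
orientation: [0.001, 0.22, 0.976, 0.002]
force: [1.1, 5.8, 6.0]
finger_gap: 0.154
```

```bash
cat >> h.py <<'E'
def incxy(o=(.592,.034),y=-.443):
    s=arm.read_state();c,sn=np.cos(y),np.sin(y);d=s['position'][:2]-np.array(o);print('inc xy',d[0]*c+d[1]*sn,-d[0]*sn+d[1]*c)
E
python3 - <<'E'
from h import *
st();incxy()
im2=arm.camera("scene");im=arm.camera("wrist")
o=(.592,.034);y=-.443
overlay(im2,arm.camera_params("scene"),[(W(o,y,rect(0,.015,.084,.05,.112)),(0,0,255)),(W(o,y,rect(0,-.0475,.13,.185,.102)),(0,0,255))],(200,130,370,290),"pics/t.png",3)
cv2.imwrite("pics/w11.png",np.hstack([im[:,120:400,::-1],cv2.resize(cv2.imread("pics/t.png"),(510,480))[:420]]))
E
```

```text
17.1 [ 0.5568 -0.0371  0.0992] yaw 2.6986 tilt [0.0036 0.0033] F [1.1 5.8 6. ] gap 13.2 q [ 0.45  0.62 -0.61  1.85  0.47  0.82  0.72]
inc xy -0.001367301933414864 -0.07931285230302167
```

View pics/w11.png

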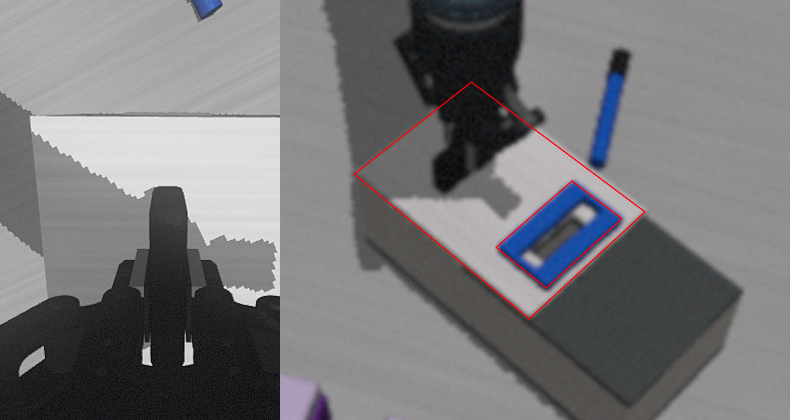

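Request:
drive_tool:
  dp:
    - [0, -3, 0]
    - [0, -5, 0]
    - [0, -5, 0]
  rot:
    - [0, 0, 0]
    - [0, 0, 0]
    - [0, 0, 0]

```text
clock: 17.5
position: [0.5569, -0.037, 0.0993]
orientation: [0.003, 0.218, 0.976, 0.005]
force: [8.3, 16.3, -3.7]
finger_gap: 0.157
```

```bash
python3 - <<'E'
from h import *
st();incxy()
E
```

```text
17.5 [ 0.5569 -0.037   0.0993] yaw 2.7016 tilt [0.0083 0.0092] F [ 8.3 16.3 -3.7] gap 13.4 q [ 0.45  0.62 -0.62  1.85  0.47  0.81  0.73]
inc xy -0.0013100020472257834 -0.07921562361983901
```

Request:
drive_tool:
  dp:
    - [0, 5, 0]
    - [0, 5, 0]
    - [0, 5, 0]
    - [0, 5, 0]
    - [0, 5, -20]
    - [0, 5, -60]
    - [0, 5, -100]
    - [0, 5, -120]
    - [0, 5, -120]
  rot:
    - [0, 0, 0]
    - [0, 0, 0]
    - [0, 0, 0]
    - [0, 0, 0]
    - [0, 0, 0]
    - [0, 0, 0]
    - [0, 0, 0]
    - [0, 0, 0]
    - [0, 0, 0]
  grip: 60

```text
clock: 18.4
position: [0.5574, -0.0398, 0.221]
orientation: [0.003, 0.221, 0.975, 0.0]
force: [0.4, 0.2, -0.5]
finger_gap: 0.703
```

```bash
python3 - <<'E'
from h import *
st();go((.60,.3305,.20),.49+np.pi)
E
```

```text
18.4 [ 0.5574 -0.0398  0.221 ] yaw 2.6968 tilt [ 0.0054 -0.0011] F [ 0.4  0.2 -0.5] gap 60.1 q [ 0.52  0.46 -0.7   1.75  0.34  1.04  0.83]
[121.  352.6  20.8] [-0.001  0.006 -0.935]
```

Request:
drive_tool:
  dp:
    - [121, 353, 20]
    - [121, 353, 20]
    - [121, 353, 20]
    - [121, 353, 20]
    - [121, 353, 20]
    - [121, 353, 20]
    - [121, 353, 20]
    - [121, 353, 20]
    - [121, 353, 20]
    - [121, 353, 20]
    - [121, 353, 20]
  rot:
    - [0, 0, -0.935]
    - [0, 0, -0.935]
    - [0, 0, -0.935]
    - [0, 0, -0.935]
    - [0, 0, -0.935]
    - [0, 0, -0.935]
    - [0, 0, -0.935]
    - [0, 0, -0.935]
    - [0, 0, -0.935]
    - [0, 0, -0.935]
    - [0, 0, -0.935]

```text
clock: 19.5
position: [0.5984, 0.3292, 0.197]
orientation: [-0.0, -0.242, 0.97, -0.001]
force: [0.1, 0.6, -0.9]
finger_gap: 0.707
```

```bash
python3 - <<'E'
from h import *
st();go((.60,.3305,.07),.49-np.pi)
pr=arm.camera_params("wrist");im=arm.camera("wrist");k=(.60,.3305);yk=.49
overlay(im,pr,[(W(k,yk,rect(0,0,.07,.016,.111)),(0,255,0)),(W(k,yk,rect(0,0,.084,.056,.05)),(255,0,255))],(0,0,560,420),"pics/w12.png",1)
print(arm.look_for("key_grip","wrist")[:2],arm.pinpoint("key_grip","wrist")[:2])
E
```

```text
19.5 [0.5984 0.3292 0.197 ] yaw -2.6524 tilt [-0.0004 -0.0022] F [ 0.1  0.6 -0.9] gap 60.4 q [-0.06  0.77 -0.85  1.42  0.59  1.22  1.09]
[ -2.3   0.6 127. ] [-0.002 -0.001 -0.001]
[{'xyz': [0.7138, 0.3796, 0.0969], 'p': 0.97}, {'xyz': [0.5939, 0.3269, 0.1133], 'p': 0.88}] [{'xyz': [0.5985, 0.3285, 0.098], 'p': 0.87}, {'xyz': [0.72, 0.3785, 0.0841], 'p': 0.8}]
```

View pics/w12.png

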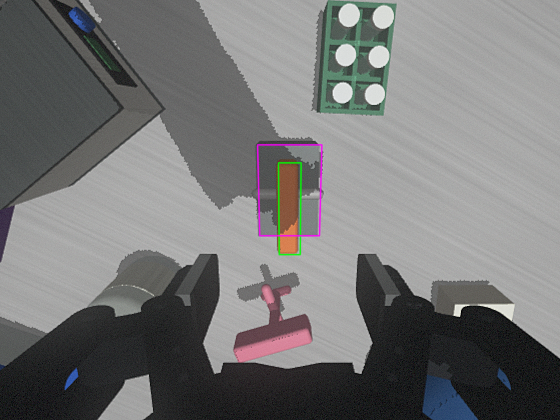

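Request:
drive_tool:
  dp:
    - [-2, 0, 40]
    - [-2, 0, 85]
    - [-2, 0, 120]
    - [-2, 0, 130]
    - [-2, 0, 130]
    - [-2, 0, 130]
  rot:
    - [0, 0, 0]
    - [0, 0, 0]
    - [0, 0, 0]
    - [0, 0, 0]
    - [0, 0, 0]
    - [0, 0, 0]
  grip: 45

```text
clock: 20.25
position: [0.6007, 0.3332, 0.07]
orientation: [0.001, -0.243, 0.97, 0.001]
force: [-0.1, 0.2, 1.2]
finger_gap: 0.526
```

```bash
python3 - <<'E'
from h import *
st()
im=arm.camera("wrist");im2=arm.camera("scene")
cv2.imwrite(f"pics/w13.png",np.hstack([im[:,60:500,::-1],cv2.resize(im2[180:320,350:470,::-1],(360,420))]))
E
```

```text
20.25 [0.6007 0.3332 0.07  ] yaw -2.651 tilt [0.0022 0.0019] F [-0.1  0.2  1.2] gap 44.9 q [-0.1   0.9  -0.77  1.49  0.69  1.03  1.02]
```

View pics/w13.png

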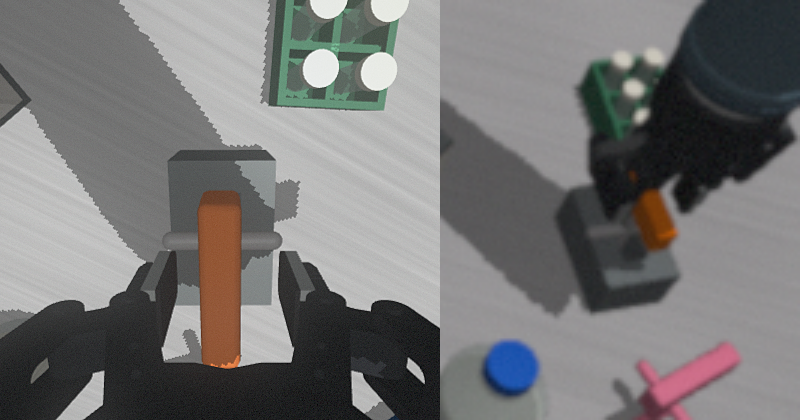

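Request:
drive_tool:
  dp:
    - [0, 0, 5]
    - [0, 0, 5]
  rot:
    - [0, 0, 0]
    - [0, 0, 0]

```text
clock: 20.55
position: [0.5998, 0.3324, 0.0632]
orientation: [0.0, -0.243, 0.97, -0.0]
force: [0.6, -0.7, 0.2]
finger_gap: 0.527
```

Request:
drive_tool:
  dp:
    - [0, 0, 0]
    - [0, 0, 0]
    - [0, 0, 0]
    - [0, 0, 0]
    - [0, 0, 0]
  rot:
    - [0, 0, 0]
    - [0, 0, 0]
    - [0, 0, 0]
    - [0, 0, 0]
    - [0, 0, 0]
  grip: 8
  grip_force: 50

```text
clock: 21.05
position: [0.5998, 0.3324, 0.063]
orientation: [0.0, -0.243, 0.97, -0.0]
force: [-0.9, -0.6, 2.0]
finger_gap: 0.177
```

```bash
python3 - <<'E'
from h import *
st()
E
```

```text
21.05 [0.5998 0.3324 0.063 ] yaw -2.6505 tilt [ 0.0003 -0.0001] F [-0.9 -0.6  2. ] gap 15.1 q [-0.1   0.91 -0.77  1.49  0.7   1.02  1.01]
```

Request:
drive_tool:
  dp:
    - [0, 0, -10]
    - [0, 0, -25]
    - [0, 0, -45]
    - [0, 0, -70]
    - [0, 0, -100]
    - [0, 0, -130]
    - [0, 0, -145]
    - [0, 0, -145]
    - [0, 0, -145]
  rot:
    - [0, 0, 0]
    - [0, 0, 0]
    - [0, 0, 0]
    - [0, 0, 0]
    - [0, 0, 0]
    - [0, 0, 0]
    - [0, 0, 0]
    - [0, 0, 0]
    - [0, 0, 0]

```text
clock: 21.95
position: [0.5994, 0.3321, 0.2074]
orientation: [-0.0, -0.243, 0.97, -0.0]
force: [-0.3, -0.4, -1.9]
finger_gap: 0.174
```

```bash
python3 - <<'E'
from h import *
st();t=W((.592,.034),-.443,[[0,.015,.21]])[0];print(t);go(t,2.6986)
im=arm.camera("wrist");im2=arm.camera("scene")
cv2.imwrite(f"pics/w14.png",np.hstack([im[:,60:500,::-1],cv2.resize(im2[140:280,350:470,::-1],(360,420))]))
E
```

```text
21.95 [0.5994 0.3321 0.2074] yaw -2.6503 tilt [-0.0003 -0.0007] F [-0.3 -0.4 -1.9] gap 14.9 q [-0.06  0.76 -0.85  1.4   0.58  1.24  1.09]
[0.59842978 0.04755205 0.21      ]
[ 135.1 -250.4   -2.4] [-0.001 -0.     0.934]
```

View pics/w14.png

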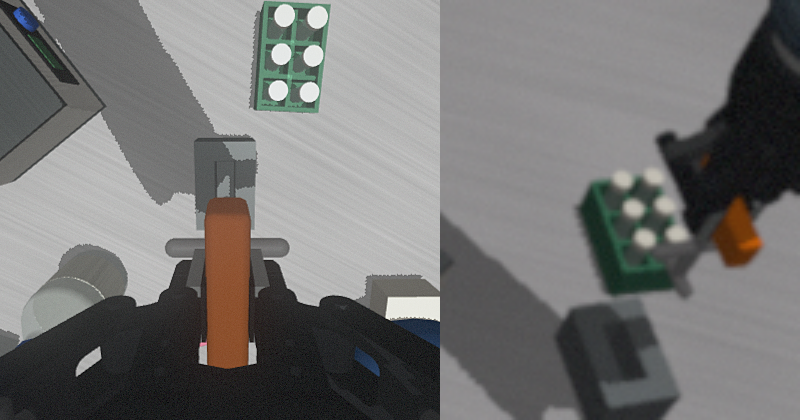

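Request:
drive_tool:
  dp:
    - [135, -250, 0]
    - [135, -250, 0]
    - [135, -250, 0]
    - [135, -250, 0]
    - [135, -250, 0]
    - [135, -250, 0]
    - [135, -250, 0]
    - [135, -250, 0]
    - [135, -250, 0]
    - [135, -250, 0]
  rot:
    - [0, 0, 0.934]
    - [0, 0, 0.934]
    - [0, 0, 0.934]
    - [0, 0, 0.934]
    - [0, 0, 0.934]
    - [0, 0, 0.934]
    - [0, 0, 0.934]
    - [0, 0, 0.934]
    - [0, 0, 0.934]
    - [0, 0, 0.934]

```text
clock: 23.05
position: [0.5981, 0.0499, 0.2074]
orientation: [-0.001, 0.218, 0.976, 0.0]
force: [-0.1, -0.0, -1.6]
finger_gap: 0.179
```

```bash
python3 - <<'E'
from h import *
st();o=(.592,.034);y=-.443
t=W(o,y,[[0,.015,.19]])[0];go(t,2.6986);incxy()
pr=arm.camera_params("wrist");im=arm.camera("wrist")
overlay(im,pr,[(W(o,y,rect(0,.015,.084,.05,.112)),(0,0,255)),(W(o,y,rect(0,.015,.072,.018,.112)),(0,255,255)),(W(o,y,rect(0,-.0475,.13,.185,.102)),(255,0,255))],(0,0,560,420),"pics/w15.png",1)
im2=arm.camera("scene");pr2=arm.camera_params("scene")
overlay(im2,pr2,[(W(o,y,rect(0,.015,.084,.05,.112)),(0,0,255)),(W(o,y,rect(0,.015,.072,.018,.112)),(0,255,255))],(240,120,380,270),"pics/s15.png",4)
im2=arm.camera("top");pr2=arm.camera_params("top")
overlay(im2,pr2,[(W(o,y,rect(0,.015,.084,.05,.112)),(0,0,255)),(W(o,y,rect(0,0,.13,.28,.095)),(0,255,255))],(200,140,350,270),"pics/t15.png",4)
E
```

```text
23.05 [0.5981 0.0499 0.2074] yaw 2.702 tilt [-0.0009  0.0008] F [-0.1 -0.  -1.6] gap 15.3 q [ 0.33  0.56 -0.69  1.65  0.39  1.08  0.66]
[-1.3 -2.  17.4] [ 0.    -0.001  0.003]
inc xy -0.0012838229934042057 0.016939361793417294
```

View pics/w15.png

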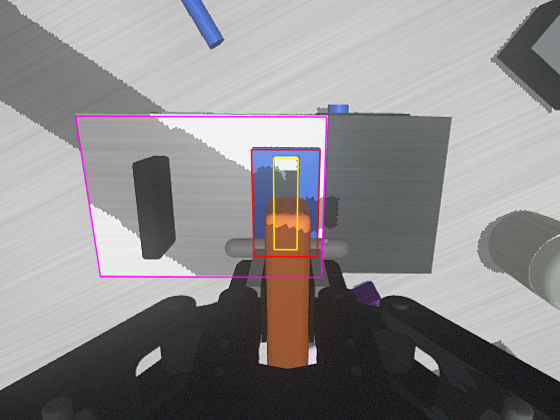

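View pics/s15.png

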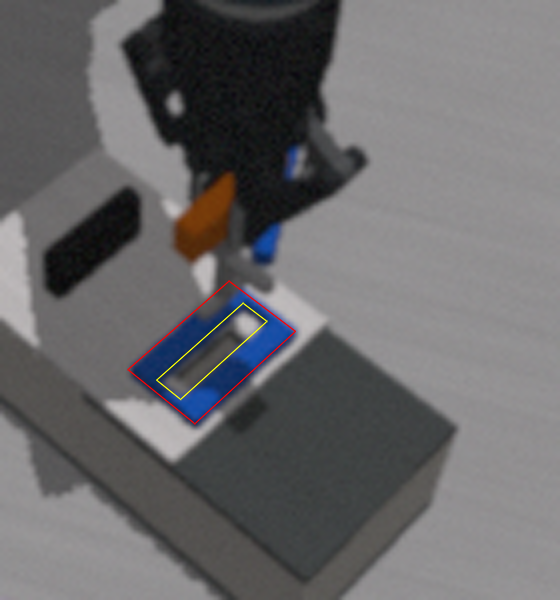

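Request:
drive_tool:
  dp:
    - [-1, -2, 10]
    - [-1, -2, 25]
    - [-1, -2, 38]
    - [-1, -2, 38]
    - [-1, -2, 38]
  rot:
    - [0, 0, 0.003]
    - [0, 0, 0.003]
    - [0, 0, 0.003]
    - [0, 0, 0.003]
    - [0, 0, 0.003]

```text
clock: 23.7
position: [0.5982, 0.0462, 0.1692]
orientation: [-0.001, 0.221, 0.975, -0.0]
force: [0.6, -0.1, -1.2]
finger_gap: 0.18
```

```bash
python3 - <<'E'
from h import *
st();o=(.592,.034);y=-.443
t=W(o,y,[[0,.015,.13]])[0];go(t,2.6986);incxy()
im2=arm.camera("scene");im=arm.camera("wrist")
cv2.imwrite(f"pics/w16.png",np.hstack([im[:,60:500,::-1],cv2.resize(im2[150:270,260:360,::-1],(350,420))]))
E
```

```text
23.7 [0.5982 0.0462 0.1692] yaw 2.696 tilt [-0.0013  0.0001] F [ 0.6 -0.1 -1.2] gap 15.4 q [ 0.32  0.6  -0.67  1.69  0.42  1.01  0.63]
[ 0.3  1.4 39.2] [-0.    -0.001 -0.003]
inc xy 0.0003748320317447226 0.013626264811811478
```

View pics/w16.png

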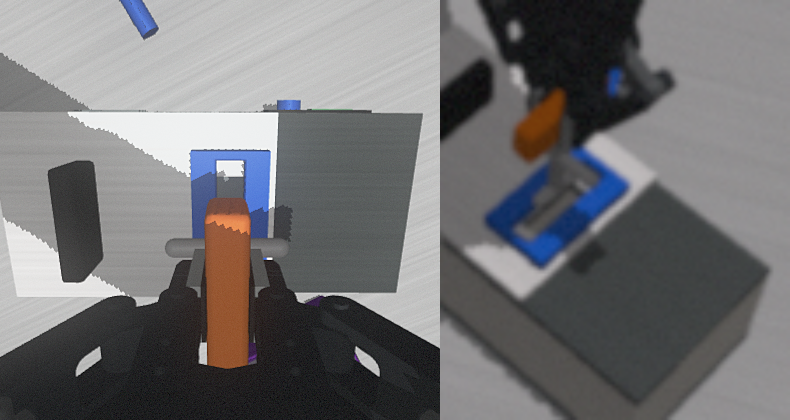

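Request:
drive_tool:
  dp:
    - [0, 2, 4]
    - [0, 2, 12]
    - [0, 2, 20]
    - [0, 2, 28]
    - [0, 2, 28]
    - [0, 2, 28]
  rot:
    - [0, 0, 0]
    - [0, 0, 0]
    - [0, 0, 0]
    - [0, 0, 0]
    - [0, 0, 0]
    - [0, 0, 0]

```text
clock: 24.4
position: [0.5992, 0.0479, 0.1416]
orientation: [-0.0, 0.221, 0.975, -0.0]
force: [-0.4, -0.1, -0.0]
finger_gap: 0.18
```

```bash
python3 - <<'E'
from h import *
st();incxy()
im2=arm.camera("scene");im=arm.camera("wrist")
cv2.imwrite(f"pics/w17.png",np.hstack([im[:,60:500,::-1],cv2.resize(im2[150:270,260:360,::-1],(350,420))]))
E
```

```text
24.4 [0.5992 0.0479 0.1416] yaw 2.6959 tilt [-0.0006  0.    ] F [-0.4 -0.1 -0. ] gap 15.4 q [ 0.31  0.63 -0.65  1.7   0.45  0.96  0.61]
inc xy 0.0005867427914252763 0.015665306379042388
```

View pics/w17.png

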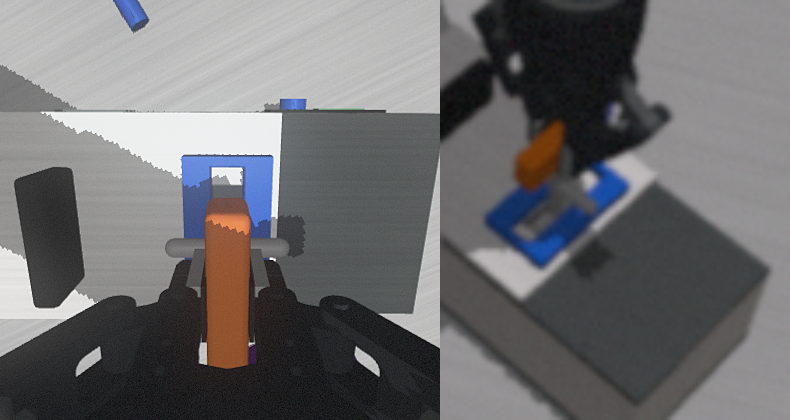

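Request:
drive_tool:
  dp:
    - [0, 0, 5]
    - [0, 0, 10]
    - [0, 0, 14]
    - [0, 0, 14]
    - [0, 0, 14]
  rot:
    - [0, 0, 0]
    - [0, 0, 0]
    - [0, 0, 0]
    - [0, 0, 0]
    - [0, 0, 0]

```text
clock: 25.0
position: [0.5993, 0.0479, 0.1277]
orientation: [-0.0, 0.221, 0.975, -0.0]
force: [0.5, -0.1, -1.2]
finger_gap: 0.183
```

Request:
drive_tool:
  dp:
    - [0, 0, 2]
    - [0, 0, 3]
    - [0, 0, 3]
  rot:
    - [0, 0, 0]
    - [0, 0, 0]
    - [0, 0, 0]

```text
clock: 25.3
position: [0.5995, 0.0479, 0.125]
orientation: [0.0, 0.221, 0.975, 0.0]
force: [-1.0, -0.5, 0.2]
finger_gap: 0.175
```

```bash
python3 - <<'E'
from h import *
st();incxy()
im2=arm.camera("scene");im=arm.camera("wrist")
cv2.imwrite(f"pics/w18.png",np.hstack([im[:,60:500,::-1],cv2.resize(im2[150:270,260:360,::-1],(350,420))]))
E
```

```text
25.3 [0.5995 0.0479 0.125 ] yaw 2.6958 tilt [ 0.0002 -0.    ] F [-1.  -0.5  0.2] gap 14.9 q [ 0.3   0.65 -0.64  1.72  0.47  0.93  0.6 ]
inc xy 0.0008454958455979978 0.015805660622346725
```

View pics/w18.png

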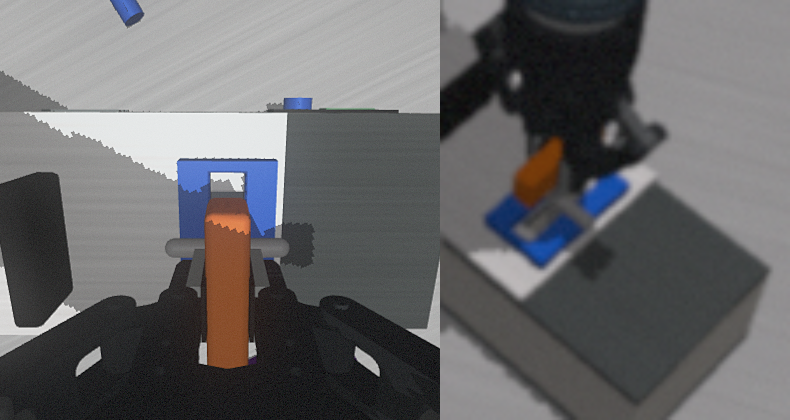

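Request:
drive_tool:
  dp:
    - [0, 0, -1]
    - [0, 0, -1]
    - [0, 0, -1]
    - [0, 0, -1]
    - [0, 0, -1]
    - [0, 0, -1]
    - [0, 0, -1]
    - [0, 0, -1]
    - [0, 0, -1]
    - [0, 0, -1]
    - [0, 0, -1]
    - [0, 0, -1]
  rot:
    - [0, 0, 0.13]
    - [0, 0, 0.27]
    - [0, 0, 0.41]
    - [0, 0, 0.55]
    - [0, 0, 0.69]
    - [0, 0, 0.83]
    - [0, 0, 0.97]
    - [0, 0, 1.11]
    - [0, 0, 1.25]
    - [0, 0, 1.39]
    - [0, 0, 1.5]
    - [0, 0, 1.568]

```text
clock: 26.6
position: [0.5993, 0.0482, 0.1258]
orientation: [-0.0, 0.846, 0.533, -0.0]
force: [-0.2, 0.5, -1.8]
finger_gap: 0.181
```

```bash
python3 - <<'E'
from h import *
st();incxy()
o=(.592,.034);y=-.443
t=W(o,y,[[0,.015,.125]])[0];go(t,1.1278)
im2=arm.camera("scene");im=arm.camera("wrist")
cv2.imwrite(f"pics/w19.png",np.hstack([im[:,60:500,::-1],cv2.resize(im2[150:270,260:360,::-1],(350,420))]))
E
```

```text
26.6 [0.5993 0.0482 0.1258] yaw 1.1242 tilt [-0.0001  0.0001] F [-0.2  0.5 -1.8] gap 15.4 q [ 0.04  0.58 -0.27  1.73  0.19  0.86 -0.76]
inc xy 0.0005500018986050017 0.01594568126848601
[-0.9 -0.5  0.8] [-0.    -0.    -0.004]
```

View pics/w19.png

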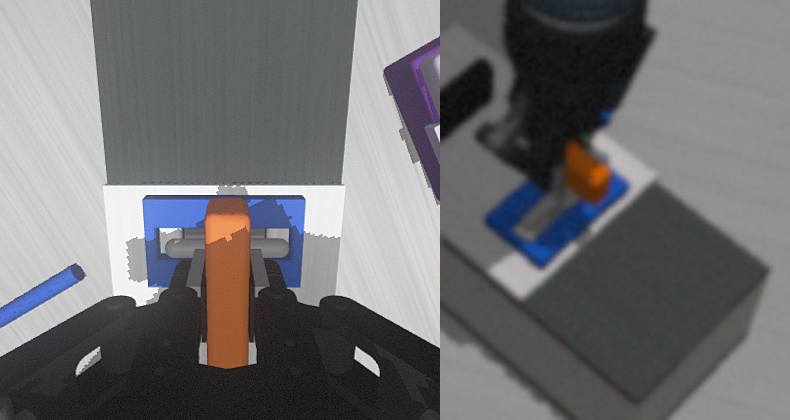

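Request:
drive_tool:
  dp:
    - [-1, -1, 0]
    - [-1, -1, 3]
    - [-1, -1, 6]
    - [-1, -1, 9]
    - [-1, -1, 9]
  rot:
    - [0, 0, -0.004]
    - [0, 0, -0.004]
    - [0, 0, -0.004]
    - [0, 0, -0.004]
    - [0, 0, -0.004]

```text
clock: 27.2
position: [0.5976, 0.0473, 0.1161]
orientation: [-0.0, 0.844, 0.536, -0.001]
force: [0.2, 0.1, -1.1]
finger_gap: 0.178
```

```bash
python3 - <<'E'
from h import *
st();incxy()
im2=arm.camera("scene");im=arm.camera("wrist")
cv2.imwrite(f"pics/w20.png",np.hstack([im[:,60:500,::-1],cv2.resize(im2[150:270,260:360,::-1],(350,420))]))
E
```

```text
27.2 [0.5976 0.0473 0.1161] yaw 1.1321 tilt [-0.0012 -0.    ] F [ 0.2  0.1 -1.1] gap 15.2 q [ 0.04  0.59 -0.27  1.74  0.2   0.84 -0.75]
inc xy -0.0006536472301203154 0.014440474911147064
```

View pics/w20.png

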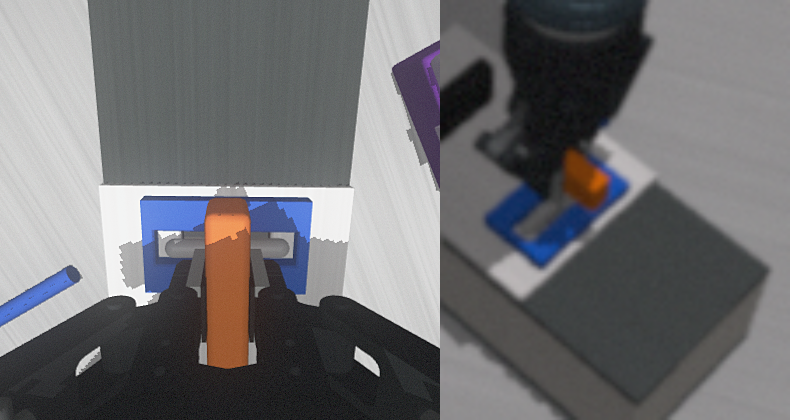

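Entering the pocket freely (force about -1 N, pin centred). Down the last stretch.

Request:
drive_tool:
  dp:
    - [0, 0, 1]
    - [0, 0, 2]
    - [0, 0, 2]
    - [0, 0, 2]
  rot:
    - [0, 0, 0]
    - [0, 0, 0]
    - [0, 0, 0]
    - [0, 0, 0]

```text
clock: 27.7
position: [0.5982, 0.0475, 0.115]
orientation: [0.0, 0.844, 0.536, 0.0]
force: [-0.5, 0.6, -0.6]
finger_gap: 0.179
```

Request:
drive_tool:
  dp:
    - [0, 0, 0]
    - [0, 0, 0]
    - [0, 0, 0]
    - [0, 0, 0]
    - [0, 0, -20]
    - [0, 0, -60]
    - [0, 0, -100]
    - [0, 0, -130]
    - [0, 0, -130]
  rot:
    - [0, 0, 0]
    - [0, 0, 0]
    - [0, 0, 0]
    - [0, 0, 0]
    - [0, 0, 0]
    - [0, 0, 0]
    - [0, 0, 0]
    - [0, 0, 0]
    - [0, 0, 0]
  grip: 50

```text
clock: 28.6
position: [0.601, 0.048, 0.2499]
orientation: [0.002, 0.844, 0.536, 0.004]
force: [0.9, -0.4, 0.2]
finger_gap: 0.588
```

```bash
python3 - <<'E'
from h import *
st();o=(.592,.034);y=-.443
pr=arm.camera_params("wrist");im=arm.camera("wrist")
yk=y+np.pi/2;k=W(o,y,[[0,.015,0]])[0]
overlay(im,pr,[(W(k,yk,rect(0,0,.07,.016,.163)),(0,255,0)),(W(o,y,rect(0,.015,.084,.05,.112)),(255,0,255)),(W(o,y,rect(0,-.0475,.13,.185,.102)),(0,255,255))],(0,0,560,420),"pics/w21.png",1)
print(arm.pinpoint("key_pin","wrist")[:1],arm.pinpoint("key_grip","wrist")[:1],k)
im=arm.camera("scene");pr=arm.camera_params("scene")
overlay(im,pr,[(W(k,yk,rect(0,0,.07,.016,.163)),(0,255,0)),(W(o,y,rect(0,.015,.084,.05,.112)),(255,0,255)),(W(o,y,rect(0,-.0475,.13,.185,.102)),(0,255,255))],(230,140,380,290),"pics/s21.png",4)
E
```

```text
28.6 [0.601  0.048  0.2499] yaw 1.1317 tilt [0.0085 0.001 ] F [ 0.9 -0.4  0.2] gap 50.2 q [ 0.06  0.44 -0.3   1.63  0.14  1.09 -0.71]
[{'xyz': [0.6008, 0.0464, 0.1051], 'p': 0.92}] [{'xyz': [0.595, 0.0464, 0.1463], 'p': 0.59}] [0.59842978 0.04755205 0.        ]
```

View pics/w21.png

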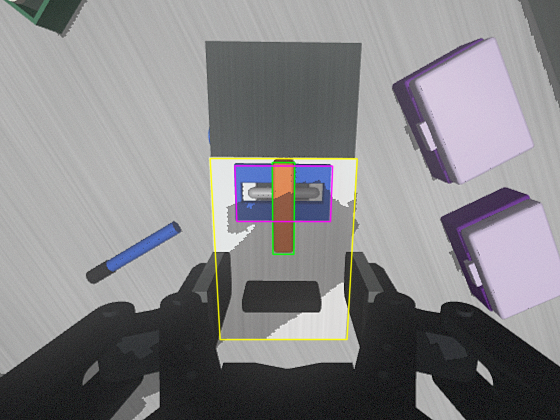

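View pics/s21.png

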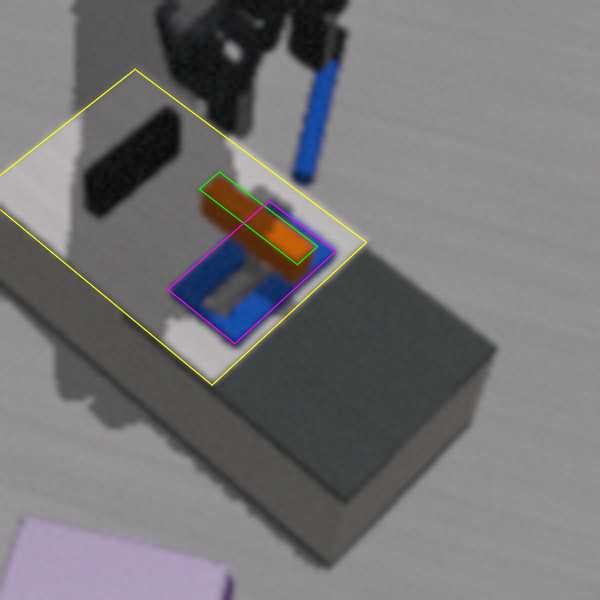

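```bash
python3 - <<'E'
from h import *
st();print(arm.finish_job());st()
E
```

```text
28.8 [0.5972 0.0472 0.2436] yaw 1.1319 tilt [-0.0023 -0.0004] F [-0.2 -0.2 -1.1] gap 49.6 q [ 0.06  0.44 -0.3   1.63  0.14  1.09 -0.71]
the job is handed in; nothing more can be done
None
the job is handed in; nothing more can be done
```

The job was handed in at 28.8 s and, as far as my checks show, every step was done; no verdict was reported. I slid the hatch open, stood the tube block on the chamber floor and slid the hatch shut to its stop. I then took the T-key from its stand, passed its head through the slot, turned it a quarter turn, lowered it into the pocket and let go.

**Last checks, wrist and scene cameras:** the drawn outlines match to about 2 mm for:
- the hatch shut;
- the key grip along the incubator's y axis;
- the grip top at the height it has when the pin is home.

The gripper was clear of everything. The network put key_pin about 3 mm from the lock axis and 3 mm too high, within its roughly 4 mm error. The block was last seen standing flat, before the hatch closed over it.

**Failed or disagreed:**
- **First handle grasp:** it missed. The pictures put the fingertips about 35 mm farther back than the stated TCP-to-fingertip distance, so I allowed for that in every later grasp.
- **Block height:** the network read block_mid as 49 and 57 mm above the bench, where 50 mm was expected. I relied on the contact with the floor and the picture.

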